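Issue the oldest carton, scan it, restock the lane

ROBOT

A 6-joint arm with a two-finger parallel gripper is mounted at the origin on the work surface. World frame = base frame: x ahead of the robot, y to its left, z up, the work surface at z = 0. Lengths are in mm, angles in rad, forces in N, time in s.
With the tool pointing down it reaches from about 400 to 925 mm from the base axis. Payload 12.5 kg.
Tool frame: the origin (TCP) lies on the front face of the gripper's body, between the roots of the fingers; the fingertips stand 78 mm ahead of it and the grasp point (between the pads) lies 59 mm ahead of it (env.nose_length is the distance from the TCP to the fingertips, in mm); z points along the fingers, y is the line along which they close (so a half turn about z gives the same grasp; the last joint's range is limited). The gripper opens to 95 mm and grips with 3 to 60 N. Pads are 20 mm wide; open, the fingers measure 119 mm over their backs; the gripper's body (75 mm by 180 mm) begins 59 mm behind the grasp point.
Start: joints at [1.201, 0.491, 1.559, -0, 1.092, -0.106], TCP at [162.949, 603.395, 292.261] pointing down, gripper open.
Joint ranges: [-3.1, 3.1], [-0.84, 2.19], [0.05, 2.79], [-1.13, 4.28], [0.06, 2.93], [-2.69, 2.69]. Speed limits (rad/s): [2.22, 2.22, 2.79, 3.14, 3.14, 3.14].

INTERFACE

Orientations are given as [roll, pitch, yaw] about the fixed x, y, z axes, in that order (R = Rz(yaw) Ry(pitch) Rx(roll)).
In Python, from cell import env gives the robot as it stands.
- The arm moves only by the tool jog_arm, never from a script. Its argument "motion" is a list of rows, each a list of 7 numbers: the turn, a rotation vector about the tool's x, y, z in degrees, then the shift along the tool's x, y, z in mm, then the finger opening in mm, from 0 to 95.1. In form: [[wx, wy, wz, x, y, z, hand], ...]. A call has 1 to 10 rows; each row shifts and turns the commanded pose from where the row before left it, along the tool's axes as they then stand; what a row does not reach is not made up. A row lasts 1/8 s, in which the tool goes at most 62.5 mm and 10.7 degrees, less where a joint would pass 70% of its speed; a pose out of reach is approached as far as the arm can. A call is refused whole if a number of a shift passes 62.5 or a number of a turn 10.7, either way. A call with a gripper value outside its range is refused whole. The fingers move at their own pace and stop on an object; the grip force is fixed at half the most. Time passes only in rows, so rows that do not move let the fingers close. It gives the time, the measured TCP pose, the force, the opening and the grip force at its end, in the units of the state.
- env.state(): the state, without advancing time (a new reading comes with each control period).
- env.read_camera(name): name is "side" or "top" or "wrist"; returns a dict with "color" (400x640x3 uint8, red, green, blue), "z_map" (400x640 float32, mm along the optical axis (not along the pixel's ray), 0 where there is no reading), "camera_matrix" (3x3 intrinsics, pixels), "k1" (the pictures are not rectified: a ray, as slopes to the right and down, at radius r is drawn at 1 + k1 r^2 times it, then the intrinsics apply), "world_to_cam" (4x4, takes a point from world to camera coordinates). Camera axes: x right, y up, looking along -z (the intrinsics and any distortion apply to the point x, -y, -z); pixel columns grow to the right and rows downward; lengths in mm; the calibration is good to about 2 mm. A picture is of the moment at which its call begins.
- env.job_done(): hands the job in; it is judged then, once.
Trained networks look in the newest picture that a camera, given by its name, has taken for a name from the list of things; names that differ only in an ending like _2 or _b are one class to them, and where a whole thing is asked for, a point or a joint stands for the part that bears it (a point fixed in the world has none). Each returns a list of dicts, best first, with "score" (0 to 1); they miss things now and then, are a little off and sometimes report something else, mostly with a low value. They report only what shows in the picture. A call takes as long as a camera call. They do not tell look-alikes from the thing itself.
- env.recognise(camera, thing): "location" ([column, row] in pixels, amid what is visible of it).
The state is a dict: "t": time; "joints": joint angles; "qvel": joint speeds; "tau": joint torques, N m; "eef_pos": TCP position; "tcp_rot": TCP orientation; "ft_force": force on the tool from outside, world axes, zero at the start; "moment": the same for the moment, N m; "opening": opening from 0.0 (shut) to 1.0 (fully open); "grip_force": force on a finger pad.
Only numpy, scipy, OpenCV 4.12 (cv2) and the standard library are available. Lean on these libraries where they do the work, as an engineer would, in place of code of your own. Each camera call takes 0.05 s, during which the arm holds its last target. There are 200 camera calls.

TASK

Take the oldest carton, the one at the front of the sloping lane, and stand it upright in the blue issue tray; then pick up the hand scanner and hold it steady in front of the carton's bar-code label, pointed squarely at its middle from about 3 to 10 cm away, for a good second, and lay the scanner back in its cradle the way it was. Also load all the new cartons from the grey mat into the lane behind the old stock, which should have slid down to the front stop, upright and with their labels facing down the slope to the front as the old ones are, and leave the solder spools and the flux bottle standing where they are.

Things in the scene. Friction and masses are not known exactly. Their poses are not given: they have to be found in the camera images.
- lane: the stock lane's stand, fixed, axes level: origin on the table under the inner face of the front stop, own +x is the uphill direction (horizontal), 74 mm wide in y, about 250 mm long; its foot touches the table
- lane_bed: slippery sloping bed of the lane; cartons slide down it to the front stop by themselves. Origin on its surface, mid-width, at the stop's inner face, 14 mm above the table; +x uphill along the bed (slope 0.33 rad), z normal to it. Usable from x = 0 to 0.25 m, 58 mm wide inside; rails 14 mm high, flared above 9 mm to 72 mm apart; front stop 16 mm high
- O1_mid (a point): the oldest carton, the one that stands first in the lane against the front stop at the start: cardboard carton, 36 mm (own x) by 50 mm (own y) by 55 mm tall (own z), about 90 g, heavy at the bottom; the point is its centre. A white label, 38 mm wide, 32 mm high, is centred on its -x face
- O1_label (a point): the centre of that oldest carton's label, on the middle of its -x face; axes as the carton's, so -x points out of the label
- O2_mid (a point): old stock, second in the lane, touching the first carton: cardboard carton, 36 mm (own x) by 50 mm (own y) by 55 mm tall (own z), about 90 g, heavy at the bottom; the point is its centre. A white label, 38 mm wide, 32 mm high, is centred on its -x face
- O3_mid (a point): old stock, third in the lane (may be absent): cardboard carton, 36 mm (own x) by 50 mm (own y) by 55 mm tall (own z), about 90 g, heavy at the bottom; the point is its centre. A white label, 38 mm wide, 32 mm high, is centred on its -x face
- N1_mid (a point): new stock, standing on the grey mat at the start (may be absent: three or four of these are there): cardboard carton, 36 mm (own x) by 50 mm (own y) by 55 mm tall (own z), about 90 g, heavy at the bottom; the point is its centre. A white label, 38 mm wide, 32 mm high, is centred on its -x face
- N2_mid (a point): new stock, standing on the grey mat at the start (may be absent: three or four of these are there): cardboard carton, 36 mm (own x) by 50 mm (own y) by 55 mm tall (own z), about 90 g, heavy at the bottom; the point is its centre. A white label, 38 mm wide, 32 mm high, is centred on its -x face
- N3_mid (a point): new stock, standing on the grey mat at the start (may be absent: three or four of these are there): cardboard carton, 36 mm (own x) by 50 mm (own y) by 55 mm tall (own z), about 90 g, heavy at the bottom; the point is its centre. A white label, 38 mm wide, 32 mm high, is centred on its -x face
- N4_mid (a point): new stock, standing on the grey mat at the start (may be absent: three or four of these are there): cardboard carton, 36 mm (own x) by 50 mm (own y) by 55 mm tall (own z), about 90 g, heavy at the bottom; the point is its centre. A white label, 38 mm wide, 32 mm high, is centred on its -x face
- mat: flat grey mat, fixed, 170 mm (x) by 190 mm (y), 3 mm thick, on which the new cartons arrive, labels towards the mat's own -x (roughly the robot's side) to within about 15 degrees; origin on the table under its centre
- tray: blue issue tray, fixed, open-topped, 140 mm (x) by 130 mm (y) outside, walls 4 mm thick and 14 mm high, floor about 4 mm thick; origin on the table under its centre
- cradle: black scanner cradle, fixed: base plate 130 by 70 by 6 mm and two saddles at x = -50 and +26 mm, each 16 mm (x) by 52 mm (y), which carry the scanner's underside 30 mm above the table, between cheeks 40 mm apart and 9 mm high; the 60 mm between the saddles, centred on x = -12 mm, is open for fingers. Origin on the table under its centre
- scanner_mid (a point): cordless scanner, 160 g, lying level in the cradle with its x along the cradle's +x: grey bar 106 mm long, 30 mm wide (y), 28 mm tall (z), then a wider head (48 mm wide, 24 mm long) at the +x end; 130 mm in all. Point: half-way along and up; its centre of mass is 2 mm behind there. It reads straight ahead along its own +x
- scanner_window (a point): centre of the scanner's amber reading window, at the tip of the head, 65 mm along the scanner's own +x from the point scanner_mid; axes as the scanner's
- scanner: the same scanner; origin under its middle on its underside, 14 mm below the point scanner_mid
- spool1_mid (a point): bystander: white solder spool, 52 mm across, 34 mm tall, standing on its flange near the robot; the point is its centre
- spool2_mid (a point): bystander: another such spool, farther away; the point is its centre
- flux_mid (a point): bystander: small white flux bottle, 32 mm across, 75 mm tall, upright; the point is its centre
Mind the look-alikes: they are no part of the job. What is shaped like the part that bears N3_mid but green, orange or purple is not meant.

How it is judged (in metres and radians):
On the way, in this order (a step that is already met when the one before it is completed fails the run):
1. the oldest carton stands upright in the issue tray, let go (x of O1_mid in the frame of tray between -0.05 and 0.05 m and y of O1_mid in the frame of tray between -0.045 and 0.045 m and z of O1_mid in the frame of tray between 0.024 and 0.042 m and angle between O1_mid's own z axis and vertical below 0.1 rad and contact force between the fingers and O1 below 0.1 N), for 0.3 s.
2. the held scanner points at the label of the issued carton in the tray, steady for a second (x of O1_label in the frame of scanner_window between 0.025 and 0.12 m and y of O1_label in the frame of scanner_window between -0.014 and 0.014 m and z of O1_label in the frame of scanner_window between -0.014 and 0.014 m and x of scanner_window in the frame of O1_mid below -0.035 m and angle between the x axis of scanner_window and the x axis of O1_label, either way round below 0.4 rad and linear speed of scanner below 0.02 m/s and contact force between the fingers and scanner above 1 N and x of O1_mid in the frame of tray between -0.05 and 0.05 m and y of O1_mid in the frame of tray between -0.045 and 0.045 m and z of O1_mid in the frame of tray between 0.024 and 0.042 m and angle between O1_mid's own z axis and vertical below 0.1 rad), for 1 s.
At the end, for the whole second after the job is handed in: oldest carton upright in the tray (0.1 rad); scanner in its cradle as at the start (15 mm along, 8 mm across); every other carton on the lane bed, 12 mm of mid-width, square to the bed (0.12 rad) and straight (0.35 rad), label down the slope, new behind old, O2 at the stop (12 mm) (x of O1_mid in the frame of tray between -0.05 and 0.05 m and y of O1_mid in the frame of tray between -0.045 and 0.045 m and z of O1_mid in the frame of tray between 0.024 and 0.042 m and angle between each of O1_mid, scanner_mid's own z axis and vertical below 0.1 rad and x of scanner_mid in the frame of cradle between -0.015 and 0.015 m and y of scanner_mid in the frame of cradle between -0.008 and 0.008 m and z of scanner_mid in the frame of cradle between 0.039 and 0.049 m and angle between the x axis of scanner_mid and the x axis of cradle, either way round below 0.15 rad and x of scanner_window in the frame of cradle above 0.03 m and x of O2_mid in the frame of lane_bed between 0.01 and 0.235 m and y of O2_mid in the frame of lane_bed between -0.012 and 0.012 m and z of O2_mid in the frame of lane_bed between 0.022 and 0.034 m and angle between the z axis of each of O2_mid, O3_mid, N1_mid, N2_mid, N3_mid, N4_mid and the z axis of lane_bed, either way round below 0.12 rad and angle between the x axis of each of O2_mid, O3_mid, N1_mid, N2_mid, N3_mid, N4_mid and the x axis of lane_bed, either way round below 0.35 rad and angle between each of O2_mid, O3_mid, N1_mid, N2_mid, N3_mid, N4_mid's own x axis and vertical below 1.5 rad and x of O3_mid in the frame of lane_bed between 0.01 and 0.235 m and y of O3_mid in the frame of lane_bed between -0.012 and 0.012 m and z of O3_mid in the frame of lane_bed between 0.022 and 0.034 m and x of N1_mid in the frame of lane_bed between 0.01 and 0.235 m and y of N1_mid in the frame of lane_bed between -0.012 and 0.012 m and z of N1_mid in the frame of lane_bed between 0.022 and 0.034 m and x of N2_mid in the frame of lane_bed between 0.01 and 0.235 m and y of N2_mid in the frame of lane_bed between -0.012 and 0.012 m and z of N2_mid in the frame of lane_bed between 0.022 and 0.034 m and x of N3_mid in the frame of lane_bed between 0.01 and 0.235 m and y of N3_mid in the frame of lane_bed between -0.012 and 0.012 m and z of N3_mid in the frame of lane_bed between 0.022 and 0.034 m and x of N4_mid in the frame of lane_bed between 0.01 and 0.235 m and y of N4_mid in the frame of lane_bed between -0.012 and 0.012 m and z of N4_mid in the frame of lane_bed between 0.022 and 0.034 m and x of O2_mid in the frame of lane_bed below 0.03 m and x of each of N1_mid, N2_mid, N3_mid, N4_mid in the frame of O2_mid above 0.025 m and x of each of N1_mid, N2_mid, N3_mid, N4_mid in the frame of O3_mid above 0.025 m); the robot touches nothing.
It fails at once if the spool1 is pushed over 4 cm or tipped (distance of spool1_mid from where it was at the start of the episode above 0.04 m or angle between spool1_mid's own z axis and vertical above 0.5 rad).
It fails at once if the spool2 is pushed over 4 cm or tipped (distance of spool2_mid from where it was at the start of the episode above 0.04 m or angle between spool2_mid's own z axis and vertical above 0.5 rad).
It fails at once if the flux is pushed over 4 cm or tipped (distance of flux_mid from where it was at the start of the episode above 0.04 m or angle between flux_mid's own z axis and vertical above 0.5 rad).
Of O3, N1, N2, N3, N4 only 4 to 5 are there at a start; the rules pass over those that are not, and their reading is None.
At some moment in a run one of N1, N2, N3, N4 may be knocked a few centimetres aside while the robot is not near it.
Once in a run the grip may slacken for a moment while it holds something.
It also fails if it takes over 210 s, if anything falls off the work surface, if the arm or the gripper's body presses on something with over 40 N, if the wrist force passes 120 N, or if a joint passes its speed limit or range.

## Working session

There is one attempt and no reset: what is moved stays moved. The work goes in short steps, Python scripts to look and compute and a tool call to move; the robot and the scene stay as the last step left them, time stands still between calls to the robot, and variables do not carry over. Pictures are saved under pics/ and viewed, at most 14 in all, crops included, and the job is handed in when it is done.

Besides the shell and the picture viewer there is one more tool, called after ">>>" by a JSON object that holds its "op" and its "data". jog_arm: Moves the arm, as the interface text tells. Its arguments: {"type":"object","properties":{"motion":{"type":"array"}},"required":["motion"]}

```bash
ls; mkdir -p pics; cat > h.py <<'E'
import numpy as np, cv2
from cell import env
def shot(n,save=None):
    c=env.read_camera(n)
    if save: cv2.imwrite('pics/'+save,c['color'][:,:,::-1])
    return c
def cloud(c):
    K=np.array(c['camera_matrix']);k=c['k1'];z=c['z_map']
    v,u=np.mgrid[:400,:640]
    x=(u-K[0,2])/K[0,0];y=(v-K[1,2])/K[1,1]
    rd=np.hypot(x,y);r=rd.copy()
    for _ in range(20): r=rd/(1+k*r*r)
    s=np.where(rd>0,r/np.maximum(rd,1e-9),1)
    P=np.stack([x*s*z,-y*s*z,-z,np.ones_like(z)],-1)
    W=P@np.linalg.inv(np.array(c['world_to_cam'])).T
    W=W[...,:3]; W[z<=0]=np.nan
    return W
E
python3 - <<'E'
from h import *
print(env.state())
for n in ['top','side']:
    c=shot(n,n+'0.png');W=cloud(c);np.save(n+'W.npy',W);np.save(n+'C.npy',c['color'])
    for t in ['lane','lane_bed','O1_mid','O2_mid','N1_mid','mat','tray','cradle','scanner_mid','scanner_window','spool1_mid','flux_mid']:
        for d in env.recognise(n,t)[:8]:
            u,v=map(int,np.round(d['location'])); print(n,t,round(d['score'],2),u,v,np.round(W[v,u]))
E
```

```text
pics
{'t': 0.0, 'joints': array([ 1.20137344e+00,  4.91543159e-01,  1.55944435e+00, -1.46731143e-05,
        1.09174301e+00, -1.05597863e-01]), 'qvel': array([ 3.88015925e-04, -1.87229926e-03,  4.55350488e-05,  4.33263532e-04,
       -3.55024657e-04,  9.02550215e-04]), 'tau': array([ 3.08486648e-03, -6.12647009e+01, -2.58176583e+01,  6.93307095e-02,
        4.82299842e-02, -1.47752353e-04]), 'eef_pos': array([162.90345425, 603.22478643, 291.67365787]), 'tcp_rot': array([-3.14045976e+00, -1.06991318e-04,  2.87777434e+00]), 'ft_force': array([ 0.34372055, -0.78289082,  0.6121917 ]), 'moment': array([ 0.01392758, -0.00316412,  0.01857199]), 'grip_force': 0.0, 'opening': 1.0002461747654072}
top lane 0.68 200 201 [562. 253.  73.]
top lane_bed 0.96 194 201 [563. 273.  68.]
top O1_mid 0.77 192 256 [397. 274.  73.]
top O1_mid 0.63 399 202 [ 550. -356.   58.]
top O1_mid 0.5 191 242 [439. 274.  84.]
top O2_mid 0.74 194 243 [436. 266.  83.]
top O2_mid 0.46 297 211 [533. -37.   6.]
top N1_mid 0.51 406 233 [ 453. -374.   58.]
top N1_mid 0.31 341 184 [ 609. -177.   59.]
top mat 0.87 392 222 [ 491.
[... 416 characters left out ...]
ne_bed 0.87 259 326 [561. 282.  69.]
side lane_bed 0.31 302 332 [471. 287.  95.]
side O1_mid 0.72 338 350 [401. 295.  74.]
side O2_mid 0.77 320 343 [435. 294.  82.]
side O2_mid 0.53 245 217 [715. -19.  33.]
side N1_mid 0.74 320 342 [436. 293.  84.]
side N1_mid 0.59 366 153 [ 454. -356.   41.]
side mat 0.86 356 172 [ 474. -306.    2.]
side tray 0.63 310 228 [549. -50.   2.]
side tray 0.55 261 327 [556. 284.  70.]
side cradle 0.82 307 191 [ 595. -185.    4.]
side scanner_mid 0.89 306 177 [ 595. -181.   60.]
side scanner_window 0.73 303 179 [ 603. -177.   55.]
side spool1_mid 0.86 377 294 [349. 129.  33.]
side spool1_mid 0.6 369 167 [ 433. -271.   57.]
side flux_mid 0.9 309 285 [495. 156.  53.]
```

```bash
python3 - <<'E'
import cv2
a=cv2.imread('pics/top0.png')[130:310,150:450];cv2.imwrite('pics/top0c.png',cv2.resize(a,(800,480),interpolation=cv2.INTER_CUBIC))
a=cv2.imread('pics/side0.png')[120:390,190:450];cv2.imwrite('pics/side0c.png',cv2.resize(a,(578,600),interpolation=cv2.INTER_CUBIC))
E
```

```text
(no output)
```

View pics/top0c.png

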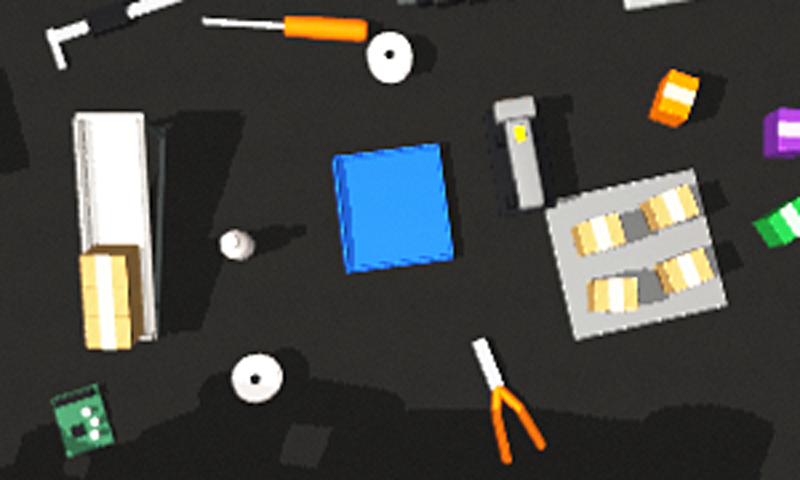

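View pics/side0c.png

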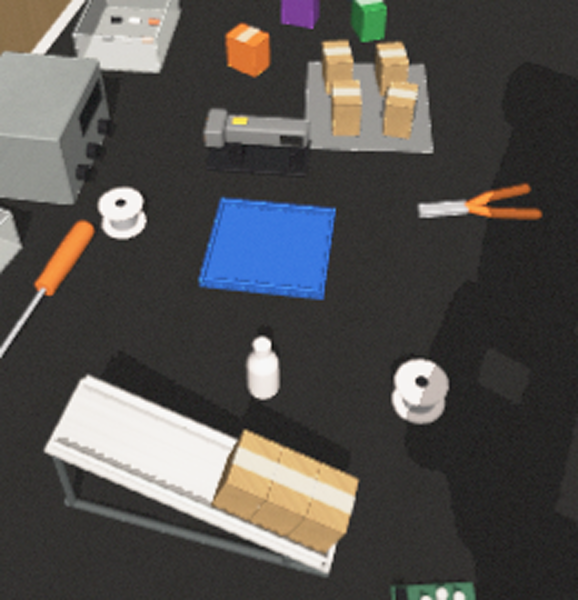

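The top picture shows the lane on the left (O1 around px 192,256) with 3 old cartons. The tray is at (296,208) and the scanner in its cradle at (345,188), head pointing +x. There are 4 new cartons on the mat around (392,222), with orange, purple and green decoys beyond. Next I fit the poses.

```bash
cat > fit.py <<'E'
from h import *
def fit(W,C):
    f=lambda x0,x1,y0,y1,z0,z1:(W[...,0]>x0)&(W[...,0]<x1)&(W[...,1]>y0)&(W[...,1]<y1)&(W[...,2]>z0)&(W[...,2]<z1)
    R,G,B=[C[...,i].astype(int) for i in range(3)]
    rect=lambda m:cv2.minAreaRect(W[m][:,:2].astype(np.float32))
    m=(B>R+60)&f(400,700,-150,100,-5,30);print('tray',rect(m),W[m].mean(0))
    n,l,s,c=cv2.connectedComponentsWithStats(f(400,600,-480,-270,45,75).astype(np.uint8))
    for i in range(1,n):
        if s[i,4]>25: print('N',s[i,4],rect(l==i),np.median(W[l==i],0))
    m=f(380,620,-470,-240,-2,10)&(R>90);print('mat',rect(m),np.median(W[m],0))
    m=f(500,700,-240,-130,45,80);print('scanner',rect(m),np.median(W[m],0))
    m=f(340,480,210,330,62,110);print('old',rect(m),m.sum());P=W[m]
    A=np.c_[P[:,:2],np.ones(len(P))];print(' plane',np.linalg.lstsq(A,P[:,2],rcond=None)[0])
    m=f(500,700,200,330,30,120)&(R>130);print('bed',rect(m),m.sum());P=W[m]
    A=np.c_[P[:,:2],np.ones(len(P))];print(' plane',np.linalg.lstsq(A,P[:,2],rcond=None)[0])
E
python3 - <<'E'
from fit import *
np.set_printoptions(precision=3,suppress=True)
for n in ['top','side']:
    print(n);fit(np.load(n+'W.npy'),np.load(n+'C.npy'))
E
```

```text
top
tray ((544.8778686523438, -35.98748779296875), (144.93991088867188, 133.2631378173828), 6.346202373504639) [543.75  -36.277   5.632]
N 198 ((535.1739501953125, -365.73846435546875), (36.25068283081055, 50.907840728759766), 20.58467674255371) [ 534.052 -364.67    58.326]
N 134 ((506.93902587890625, -286.89349365234375), (35.94471740722656, 36.45597457885742), 13.021467208862305) [ 507.137 -287.509   58.578]
N 202 ((460.8135681152344, -379.55841064453125), (35.97631072998047, 51.057308197021484), 19.265270233154297) [ 459.826 -377.718   58.214]
N 190 ((434.99249267578125, -295.1601257324219), (49.4090690612793, 33.92641830444336), 88.77645874023438) [ 433.754 -294.762   58.521]
mat ((483.2039794921875, -329.2036437988281), (172.6425323486328, 190.9163818359375), 11.41759967803955) [ 478.674 -331.314    3.576]
scanner ((602.3443603515625, -187.32447814941406), (130.7973175048828, 47.88383483886719), 3.5159215927124023) [ 608.612 -191.556   58.317]
old ((432.7392578125, 279.0495300292969), (51.41731643676758, 94.59435272216797), 89.04923248291016) 602
 plane [  0.311   0.107 -82.535]
[... 694 characters left out ...]
N 142 ((431.3902587890625, -295.7744445800781), (35.724639892578125, 51.16926193237305), 0.9177701473236084) [ 431.95  -291.226   58.047]
mat ((488.1864318847656, -357.03289794921875), (172.72406005859375, 250.82711791992188), 10.840381622314453) [ 477.299 -306.036    3.243]
scanner ((601.9741821289062, -195.65493774414062), (128.85049438476562, 52.07576370239258), 13.59212875366211) [ 603.463 -185.089   57.342]
old ((431.73529052734375, 280.1224670410156), (52.278385162353516, 97.08319854736328), 88.51554870605469) 1592
 plane [ 0.299 -0.168 -0.679]
bed ((572.3215942382812, 277.2812805175781), (75.08415222167969, 145.7122039794922), 88.5903091430664) 3017
 plane [   0.334   -0.041 -105.071]
```

```bash
cat > p.py <<'E'
from h import *
from scipy.spatial.transform import Rotation as Ro
PSI=-0.021; X0=400.; Y0=280.; SL=0.33
def bedR(): return Ro.from_euler('xyz',[0,-SL,PSI])   # bed axes
def bed(x,y=0,z=0,X0=None): 
    o=np.array([globals()['X0'] if X0 is None else X0,Y0,14.]); return o+bedR().apply([x,y,z])
FL=Ro.from_matrix(np.diag([-1,1,-1.]))
def bedtool(): return bedR()*FL
def down(yaw=0): return Ro.from_euler('z',yaw)*FL   # tool x = -(object x), y = object y
def cur():
    s=env.state(); return np.array(s['eef_pos']),Ro.from_euler('xyz',s['tcp_rot'])
def plan(wps,hand,start=None,vmax=60.):
    """wps: list of (R,p_of_TCP[,hand])"""
    p,R=start or cur(); out=[]
    for w in wps:
        Rt,pt=w[0],np.array(w[1],float); h=w[2] if len(w)>2 else hand
        rv=(R.inv()*Rt).as_rotvec(degrees=True); d=pt-p
        n=max(1,int(np.ceil(max(np.linalg.norm(rv)/10.5,np.linalg.norm(d)/vmax))))
        p0=p.copy()
        for i in range(1,n+1):
            s=R.inv().apply(p0+d*i/n-p); s=np.round(s,0 if n>1 else 1)
            t=np.round(rv/n,1)
            p=p+R.apply(s); R=R*Ro.from_rotvec(t,degrees=True)
            out.append([float(v)+0. for v in [*t,*s]]+[h])
        print('end',p.round(1),(R.inv()*Rt).as_rotvec(degrees=True).round(1))
    for i in range(0,len(out),10):
        print('['+','.join('['+','.join('%g'%v for v in r)+']' for r in out[i:i+10])+']')
    return p,R
E
python3 - <<'E'
from p import *
plan([(bedtool(),bed(30,0,27+140))],95)
E
```

```text
end [374.2 280.9 181.8] [-0.2  0.1  0.2]
[[-0.3,-2.7,-2,-41,-37,16,95],[-0.3,-2.7,-2,-39,-38,17,95],[-0.3,-2.7,-2,-37,-39,19,95],[-0.3,-2.7,-2,-35,-41,21,95],[-0.3,-2.7,-2,-32,-42,22,95],[-0.3,-2.7,-2,-29,-44,23,95],[-0.3,-2.7,-2,-27,-44,24,95]]
```

>>> {"op": "jog_arm", "data": {"motion": [[-0.3, -2.7, -2, -41, -37, 16, 95], [-0.3, -2.7, -2, -39, -38, 17, 95], [-0.3, -2.7, -2, -37, -39, 19, 95], [-0.3, -2.7, -2, -35, -41, 21, 95], [-0.3, -2.7, -2, -32, -42, 22, 95], [-0.3, -2.7, -2, -29, -44, 23, 95], [-0.3, -2.7, -2, -27, -44, 24, 95], [0, 0, 0, 0, 0, 0, 95]]}}

```text
t: 2.3
eef_pos: [375.1, 278.3, 181.0]
tcp_rot: [-3.136, 0.33, 3.122]
ft_force: [-0.3, 0.2, 0.4]
opening: 0.999
grip_force: 0.0
```

```bash
python3 - <<'E'
from p import *
p,R=cur();print(p,(R.inv()*bedtool()).as_rotvec(degrees=True))
c=shot('wrist','w1.png');W=cloud(c);np.savez('w1',W=W,C=c['color'])
print(np.array(c['world_to_cam']).round(2))
B=bedR().inv().apply((W-bed(0)).reshape(-1,3)).reshape(W.shape)
for v in range(20,400,40): print(v,[tuple(B[v,u].round(0)) for u in (200,320,440)])
for t in ['O1_mid','O1_label']: print([(d['score'],d['location']) for d in env.recognise('wrist',t)])
E
```

```text
[375.11512513 278.32993022 181.01298916] [-0.30881594 -0.01422096  0.05192688]
[[ 2.0000e-02  1.0000e+00 -1.0000e-02 -2.8394e+02]
 [-8.3000e-01  1.0000e-02 -5.6000e-01  3.6168e+02]
 [-5.6000e-01  2.0000e-02  8.3000e-01 -5.2050e+01]
 [ 0.0000e+00  0.0000e+00  0.0000e+00  1.0000e+00]]
20 [(np.float64(-113.0), np.float64(-92.0), np.float64(24.0)), (np.float64(-113.0), np.float64(-5.0), np.float64(23.0)), (np.float64(-113.0), np.float64(83.0), np.float64(24.0))]
60 [(np.float64(-88.0), np.float64(-100.0), np.float64(14.0)), (np.float64(-88.0), np.float64(-5.0), np.float64(15.0)), (np.float64(-88.0), np.float64(89.0), np.float64(15.0))]
100 [(np.float64(-59.0), np.float64(-107.0), np.float64(5.0)), (np.float64(-59.0), np.float64(-5.0), np.float64(6.0)), (np.float64(-59.0), np.float64(96.0), np.float64(5.0))]
140 [(np.float64(-25.0), np.float64(-115.0), np.float64(-5.0)), (np.float64(-25.0), np.float64(-5.0), np.float64(-7.0)), (np.float64(-25.0), np.float64(105.0), np.float64(-7.0))]
180 [(np.float64(16.0), np.float64(-126.0), np.float64(-21.0)), (np.float64(3.0), np.float64(-5.0), np.flo
[... 300 characters left out ...]
64(140.0)), (np.float64(65.0), np.float64(-4.0), np.float64(54.0)), (np.float64(20.0), np.float64(52.0), np.float64(139.0))]
300 [(np.float64(28.0), np.float64(-53.0), np.float64(158.0)), (np.float64(101.0), np.float64(-4.0), np.float64(54.0)), (np.float64(29.0), np.float64(46.0), np.float64(156.0))]
340 [(np.float64(6.0), np.float64(-31.0), np.float64(204.0)), (np.float64(6.0), np.float64(-4.0), np.float64(205.0)), (np.float64(5.0), np.float64(23.0), np.float64(204.0))]
380 [(np.float64(6.0), np.float64(-27.0), np.float64(214.0)), (np.float64(6.0), np.float64(-3.0), np.float64(214.0)), (np.float64(12.0), np.float64(23.0), np.float64(208.0))]
[(0.87, [323.5, 202.3])]
[(0.84, [326.9, 200.1])]
```

View pics/w1.png

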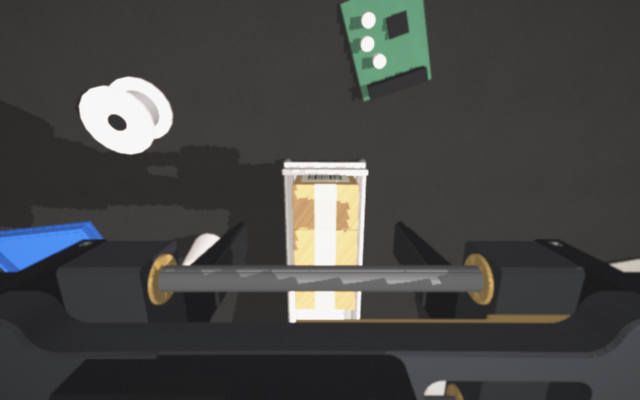

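```bash
python3 - <<'E'
from p import *
d=np.load('w1.npz');W=d['W'];C=d['C']
B=bedR().inv().apply((W-bed(0)).reshape(-1,3)).reshape(W.shape)
for v in list(range(160,190,2))+list(range(222,240,2)): print(v,B[v,305].round(1),B[v,345].round(1),C[v,305])
for v in (200,215,245):
    r=[u for u in range(270,380) if 48<B[v,u,2]<60 ]; print(v,B[v,r[0]],B[v,r[-1]])
v=170;r=[u for u in range(270,380) if 5<B[v,u,2]<30 ]; print(v,B[v,r[0]],B[v,r[-1]])
E
```

```text
160 [ -5.8 -19.3 -13.3] [ -6.   19.  -12.6] [55 54 53]
162 [ -3.8 -19.3 -13.7] [ -3.9  19.2 -14. ] [201 193 188]
164 [ -3.9 -18.6  -0.4] [-3.8 18.2 -1.2] [247 247 247]
166 [ -1.8 -18.7  -1.8] [-1.9 18.3 -2. ] [242 239 236]
168 [ -0.8 -18.4   3.4] [-0.8 18.   2.7] [183 176 173]
170 [ -0.9 -17.7  15. ] [-0.7 17.2 12.9] [238 234 231]
172 [  0.8 -17.8  15. ] [ 0.6 16.9 16. ] [243 240 238]
174 [  2.7 -17.8  14.1] [ 2.5 17.1 14.9] [212 205 197]
176 [  2.6 -17.3  24. ] [ 2.8 16.4 22.9] [165 162 147]
178 [  2.8 -16.8  31.7] [ 2.9 15.8 30.8] [165 161 147]
180 [  2.7 -16.3  40.1] [ 2.8 15.1 39.3] [172 165 146]
182 [  3.1 -16.   46. ] [ 3.2 14.7 45.1] [151 128  99]
184 [  3.1 -15.6  52.9] [ 3.1 14.1 52.4] [204 164 116]
186 [  4.7 -15.6  52.8] [ 4.6 14.1 52.7] [246 228 166]
188 [  5.9 -15.6  54.1] [ 6.1 14.1 52.9] [246 231 170]
222 [ 32.5 -15.9  54.4] [32.9 14.8 53. ] [207 168 118]
224 [ 34.4 -16.   53.8] [34.3 14.8 53.8] [208 168 118]
226 [ 36.4 -16.   52.6] [36.1 14.9 53.2] [207 167 117]
228 [ 37.5 -16.   54. ] [37.4 14.8 54.2] [239 211 148]
230 [ 39.7 -16.1  52.8] [39.5 15.  52.9] [243 219 156]
232 [ 41.3 -16.1  52.9] [40.8 14.9 53.8] [246 230 168]
234 [ 42.6 -16.1  53.8] [42.6 15.  53.4] [246 232 171]
236 [ 44.4 -16.1  53.5] [44.7 15.1 52.5] [246 234 173]
238 [ 46.3 -16.2  52.8] [45.9 15.1 53.5] [246 232 171]
200 [ 15.52915739 -24.83075792  52.69233899] [14.98368344 23.98776977 54.16467617]
215 [ 27.39584486 -25.09714481  52.8807481 ] [27.17576732 23.79694884 53.0945685 ]
245 [ 52.61836991 -24.97642869  52.19939266] [52.06377055 23.89158698 53.011622  ]
170 [ -0.76594566 -36.94641401  14.19563195] [-0.65118818 36.42513727 12.620973  ]
```

```bash
sed -i 's/X0=400.; Y0=280./X0=402.7; Y0=279.5/' p.py; python3 - <<'E'
from p import *
T=bedtool()
s=plan([(T,bed(18,0,97))],95,vmax=30)
s=plan([(T,bed(18,0,97+70))],30,s)
plan([(down(.11),[480,110,240]),(down(.11),[564,-34,180]),(down(.11),[564,-34,103])],30,s)
E
```

```text
end [387.9 280.  111.8] [-0.1  0.1 -0.1]
[[0,0,0.1,3,0,24,95],[0,0,0.1,3,-1,24,95],[0,0,0.1,4,0,23,95]]
end [365.1 280.6 178. ] [ 0.1  0.1 -0.1]
[[-0.1,0,0,0,0,-35,30],[-0.1,0,0,0,0,-35,30]]
end [480.3 109.8 240.2] [0.  0.2 0.1]
end [563.8 -33.8 180.2] [ 0.  -0.1  0.1]
end [563.7 -33.8 103.2] [0.  0.1 0.1]
[[-0.3,4.7,-1.9,-33,-42,-5,30],[-0.3,4.7,-1.9,-31,-43,-8,30],[-0.3,4.7,-1.9,-29,-44,-11,30],[-0.3,4.7,-1.9,-27,-45,-13,30],[0,0.1,0,-22,-51,20,30],[0,0.1,0,-23,-50,20,30],[0,0.1,0,-22,-51,20,30],[0,-0.1,0,0,0,39,30],[0,-0.1,0,0,0,38,30]]
```

>>> {"op": "jog_arm", "data": {"motion": [[0, 0, 0, 3, 0, 24, 95], [0, 0, 0, 3, -1, 24, 95], [0, 0, 0, 4, 0, 23, 95], [0, 0, 0, 0, 0, 0, 95], [0, 0, 0, 0, 0, 0, 30], [0, 0, 0, 0, 0, 0, 30], [0, 0, 0, 0, 0, 0, 30], [0, 0, 0, 0, 0, 0, 30], [0, 0, 0, 0, 0, 0, 30]]}}

```text
t: 3.58
eef_pos: [387.8, 279.4, 111.6]
tcp_rot: [-3.138, 0.331, 3.125]
ft_force: [-0.2, 0.8, 0.4]
opening: 0.529
grip_force: 0.4
```

>>> {"op": "jog_arm", "data": {"motion": [[0, 0, 0, 0, 0, 0, 30], [0, 0, 0, 0, 0, 0, 30], [0, 0, 0, 0, 0, -6, 30], [0, 0, 0, 0, 0, -14, 30], [0, 0, 0, 0, 0, -25, 30], [0, 0, 0, 0, 0, -25, 30], [0, 0, 0, 0, 0, 0, 30]]}}

```text
t: 4.45
eef_pos: [364.9, 280.2, 178.7]
tcp_rot: [-3.139, 0.333, 3.125]
ft_force: [-0.4, 0.1, -0.7]
opening: 0.524
grip_force: 30.0
```

```bash
python3 - <<'E'
from p import *
plan([(down(.11),[480,110,240]),(down(.11),[564,-34,180]),(down(.11),[564,-34,118])],30)
E
```

```text
end [479.7 109.8 240.3] [-0.2 -0.2 -0. ]
end [563.8 -34.  180.4] [ 0.1  0.1 -0. ]
end [563.9 -33.9 118.4] [-0.1 -0.1 -0. ]
[[-0.3,4.8,-1.8,-33,-42,-5,30],[-0.3,4.8,-1.8,-31,-43,-7,30],[-0.3,4.8,-1.8,-29,-44,-11,30],[-0.3,4.8,-1.8,-26,-45,-13,30],[-0.1,-0.1,0,-23,-51,20,30],[-0.1,-0.1,0,-22,-50,20,30],[-0.1,-0.1,0,-23,-51,20,30],[0.1,0.1,0,0,0,31,30],[0.1,0.1,0,0,0,31,30]]
```

>>> {"op": "jog_arm", "data": {"motion": [[-0.3, 4.8, -1.8, -33, -42, -5, 30], [-0.3, 4.8, -1.8, -31, -43, -7, 30], [-0.3, 4.8, -1.8, -29, -44, -11, 30], [-0.3, 4.8, -1.8, -26, -45, -13, 30], [0, 0, 0, -23, -51, 20, 30], [0, 0, 0, -22, -50, 20, 30], [0, 0, 0, -23, -51, 20, 30], [0, 0, 0, 0, 0, 31, 30], [0, 0, 0, 0, 0, 31, 30], [0, 0, 0, 0, 0, 0, 30]]}}

```text
t: 5.7
eef_pos: [537.5, -6.9, 116.0]
tcp_rot: [-3.114, 0.062, -3.068]
ft_force: [-0.5, -0.1, -0.4]
opening: 0.523
grip_force: 30.0
```

```bash
python3 - <<'E'
from p import *
print(cur()[0],(cur()[1].inv()*down(.11)).as_rotvec(degrees=True))
c=shot('side','s1.png');W=cloud(c);C=c['color'].astype(int)
m=(W[...,0]>500)&(W[...,0]<620)&(W[...,1]>-90)&(W[...,1]<20)&(W[...,2]>5)&(W[...,2]<75)&(C[...,0]>C[...,2]+40)
print(m.sum(),W[m].min(0),W[m].max(0))
cv2.imwrite('pics/s1c.png',cv2.resize(c['color'][150:390,190:400,::-1],(525,600)))
E
```

```text
[537.5146084   -6.9183621  115.96828217] [-1.66059123  3.50173445 -2.11201308]
58 [523.23819869  11.28915195  19.19399031] [556.25069695  19.65793864  46.11472755]
```

View pics/s1c.png

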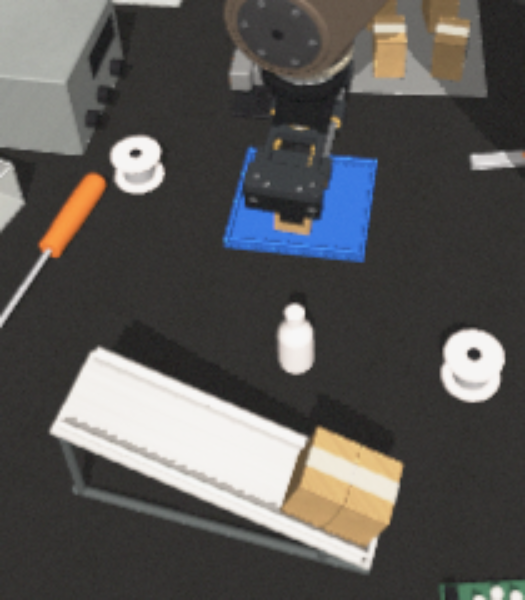

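Carton held over the tray (around px 293,225 of the crop), and O2 and O3 have slid to the stop. The move fell short, so I correct it and then lower.

```bash
python3 - <<'E'
from p import *
plan([(down(.11),[564,-34,116]),(down(.11),[564,-34,103])],30,vmax=20)
E
```

```text
end [564.5 -33.7 116.3] [-0.1  0.  -0.1]
end [564. -34. 103.] [0. 0. 0.]
[[-0.8,1.8,-1,-12,-15,2,30],[-0.8,1.8,-1,-12,-14,1,30],[-0.1,0,-0.1,0.5,-0.2,13.3,30]]
```

>>> {"op": "jog_arm", "data": {"motion": [[-0.8, 1.8, -1, -12, -15, 2, 30], [-0.8, 1.8, -1, -12, -14, 1, 30], [0, 0, 0, 0, 0, 0, 30], [0, 0, 0, 0, 0, 8, 30], [0, 0, 0, 0, 0, 6, 30], [0, 0, 0, 0, 0, 0, 30]]}}

```text
t: 6.5
eef_pos: [564.4, -33.0, 103.0]
tcp_rot: [-3.14, 0.003, -3.032]
ft_force: [-0.2, -0.2, -0.7]
opening: 0.522
grip_force: 30.0
```

>>> {"op": "jog_arm", "data": {"motion": [[0, 0, 0, 0, 0, 1, 30], [0, 0, 0, 0, 0, 1, 30], [0, 0, 0, 0, 0, 0, 30]]}}

```text
t: 6.88
eef_pos: [564.9, -33.4, 101.5]
tcp_rot: [-3.14, 0.004, -3.033]
ft_force: [0.2, 0.0, -0.4]
opening: 0.519
grip_force: 30.0
```

>>> {"op": "jog_arm", "data": {"motion": [[0, 0, 0, 0, 0, 0, 90], [0, 0, 0, 0, 0, 0, 90], [0, 0, 0, 0, 0, 0, 90], [0, 0, 0, 0, 0, 0, 90], [0, 0, 0, 0, 0, -20, 90], [0, 0, 0, 0, 0, -40, 90], [0, 0, 0, 0, 0, -40, 90], [0, 0, 0, 0, 0, 0, 90]]}}

```text
t: 7.88
eef_pos: [565.3, -33.4, 204.2]
tcp_rot: [-3.139, 0.009, -3.033]
ft_force: [-0.7, 0.3, 0.6]
opening: 0.949
grip_force: 0.0
```

```bash
python3 - <<'E'
from p import *
plan([(down(.08),[560,-187,210])],90,vmax=40)
E
```

```text
end [ 560.3 -186.7  210.5] [-0.1  0.1  0.1]
[[0,0.1,0.4,5,-38,-1,90],[0,0.1,0.4,6,-38,-2,90],[0,0.1,0.4,5,-38,-1,90],[0,0.1,0.4,4,-38,-2,90]]
```

>>> {"op": "jog_arm", "data": {"motion": [[0, 0.1, 0.4, 5, -38, -1, 90], [0, 0.1, 0.4, 6, -38, -2, 90], [0, 0.1, 0.4, 5, -38, -1, 90], [0, 0.1, 0.4, 4, -38, -2, 90], [0, 0, 0, 0, 0, 0, 90]]}}

```text
t: 8.5
eef_pos: [559.2, -188.6, 206.6]
tcp_rot: [-3.141, -0.004, -3.064]
ft_force: [-0.7, 0.6, 0.3]
opening: 0.95
grip_force: 0.0
```

```bash
python3 - <<'E'
from p import *
print(cur()[0],env.state()['tcp_rot'])
c=shot('top','t2.png');W=cloud(c);C=c['color'].astype(int)
m=(W[...,0]>500)&(W[...,0]<620)&(W[...,1]>-90)&(W[...,1]<20)&(W[...,2]>50)&(W[...,2]<70)
print('O1',m.sum(),cv2.minAreaRect(W[m][:,:2].astype(np.float32)),W[m].mean(0))
c=shot('wrist','w2.png');W=cloud(c);np.savez('w2',W=W,C=c['color'])
m=(W[...,0]>500)&(W[...,0]<700)&(W[...,1]>-250)&(W[...,1]<-130)&(W[...,2]>48)&(W[...,2]<70)
print('sc',m.sum(),cv2.minAreaRect(W[m][:,:2].astype(np.float32)),W[m].mean(0))
for t in ['scanner_mid','scanner_window','cradle']: print(t,[(d['score'],d['location'],W[int(d['location'][1]),int(d['location'][0])].round(0)) for d in env.recognise('wrist',t)])
E
```

```text
[ 559.18453311 -188.58946429  206.62776384] [-3.14055325 -0.00404309 -3.06354405]
O1 195 ((565.7510986328125, -34.345787048339844), (36.8828125, 49.64928436279297), 5.601500511169434) [565.39897473 -34.07750077  59.70760883]
sc 3548 ((602.1563110351562, -192.8094482421875), (129.22616577148438, 47.58510208129883), 8.17929458618164) [ 593.84826733 -194.17894737   56.99808793]
scanner_mid [(0.65, [307.2, 235.3], array([ 588., -199.,   57.]))]
scanner_window [(0.71, [312.2, 232.8], array([ 584., -194.,   58.]))]
cradle [(0.59, [327.9, 210.1], array([ 579., -180.,    6.])), (0.54, [456.3, 167.9], array([521., -49.,   3.])), (0.2, [311.7, 235.0], array([ 588., -195.,   58.]))]
```

View pics/w2.png

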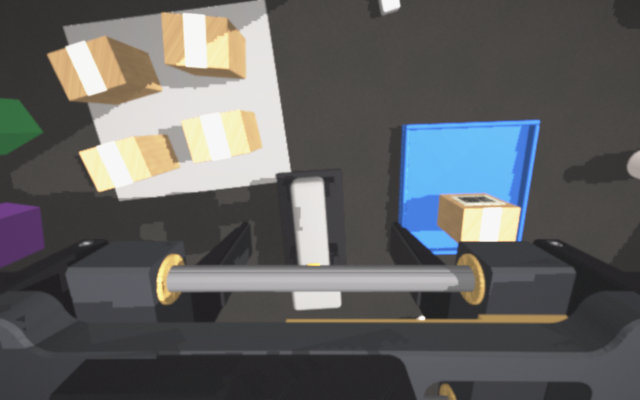

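O1 stands in the tray at (478,215) with its label facing the robot. The scanner lies in its cradle, with the bar at columns 290–328, rows 178–305. I fit the bar's axis.

```bash
python3 - <<'E'
from p import *
d=np.load('w2.npz');W=d['W']
m=(W[...,2]>54)&(W[...,2]<70)&(W[...,0]>525)&(W[...,0]<690)&(W[...,1]>-240)&(W[...,1]<-150)
P=W[m]; print(P.min(0),P.max(0))
rows=[]
for x in range(545,660,8):
    q=P[abs(P[:,0]-x)<4]
    if len(q)>5: rows.append((x,q[:,1].min(),q[:,1].max(),(q[:,1].min()+q[:,1].max())/2)); print(np.round(rows[-1],1),len(q),q[:,2].mean().round(1))
r=np.array([k for k in rows if 548<k[0]<625]);print(np.polyfit(r[:,0]-600,r[:,3],1))
E
```

```text
[ 537.17834761 -215.98613076   54.02594422] [ 668.56355245 -161.2630718    60.254564  ]
[ 545.  -216.  -187.2 -201.6] 288 57.1
[ 553.  -215.7 -185.7 -200.7] 277 57.3
[ 561.  -214.5 -185.  -199.7] 283 57.3
[ 569.  -213.1 -183.4 -198.2] 262 57.3
[ 577.  -211.8 -181.9 -196.8] 260 57.2
[ 585.  -210.3 -181.2 -195.7] 254 57.3
[ 593.  -209.  -179.5 -194.2] 248 57.3
[ 601.  -207.5 -178.8 -193.2] 249 57.3
[ 609.  -206.1 -177.2 -191.6] 234 57.3
[ 617.  -205.7 -176.8 -191.2] 126 57.4
[ 649.  -209.3 -161.9 -185.6] 306 57.4
[ 657.  -208.1 -161.3 -184.7] 337 57.4
[ 1.56003915e-01 -1.93381459e+02]
```

```bash
python3 - <<'E'
from p import *
plan([(down(.155),[591,-194.8,180]),(down(.155),[591,-194.8,103])],80,vmax=35)
E
```

```text
end [ 590.5 -194.5  180.2] [-0. -0.  0.]
end [ 590.5 -194.5  103.2] [-0. -0.  0.]
[[0,-0.1,-2.1,-15,-6,14,80],[0,-0.1,-2.1,-15,-6,13,80],[0,0,0,0,0,26,80],[0,0,0,0,0,25,80],[0,0,0,0,0,26,80]]
```

>>> {"op": "jog_arm", "data": {"motion": [[0, -0.1, -2.1, -15.5, -6, 14, 80], [0, -0.1, -2.1, -15, -6, 13, 80], [0, 0, 0, 0, 0, 26, 80], [0, 0, 0, 0, 0, 25, 80], [0, 0, 0, 0, 0, 26, 80], [0, 0, 0, 0, 0, 0, 80]]}}

```text
t: 9.5
eef_pos: [590.7, -194.9, 101.6]
tcp_rot: [3.141, -0.003, -2.986]
ft_force: [0.2, -0.3, -0.5]
opening: 0.844
grip_force: 0.0
```

>>> {"op": "jog_arm", "data": {"motion": [[0, 0, 0, 0, 0, 0, 10], [0, 0, 0, 0, 0, 0, 10], [0, 0, 0, 0, 0, 0, 10], [0, 0, 0, 0, 0, 0, 10], [0, 0, 0, 0, 0, 0, 10], [0, 0, 0, 0, 0, 0, 10], [0, 0, 0, 0, 0, 0, 10], [0, 0, 0, 0, 0, 0, 10]]}}

```text
t: 10.5
eef_pos: [591.0, -195.5, 103.7]
tcp_rot: [-3.141, 0.0, -2.987]
ft_force: [-1.2, 1.9, 4.2]
opening: 0.315
grip_force: 30.0
```

```bash
python3 - <<'E'
from p import *
s=plan([(down(.155),[591,-195,190])],10,vmax=45)
plan([(down(.10),[426,-48,190]),(down(.10),[426,-48,96])],10,s,vmax=35)
E
```

```text
end [ 591.  -195.4  189.7] [-0.1  0.  -0. ]
[[0,0,0,0,0,-43,10],[0,0,0,0,0,-43,10]]
end [425.9 -48.  189.5] [-0.1  0.   0.3]
end [425.9 -48.1  95.5] [-0.1  0.   0. ]
[[0,0,0.4,20,24,0,10],[0,0,0.4,20,25,0,10],[0,0,0.4,21,24,0,10],[0,0,0.4,20,24,0,10],[0,0,0.4,21,24,0,10],[0,0,0.4,21,23,0,10],[0,0,0.4,21,24,0,10],[0,0,0.1,0,0,31,10],[0,0,0.1,0,0,31,10],[0,0,0.1,0,0,32,10]]
```

>>> {"op": "jog_arm", "data": {"motion": [[0, 0, 0, 0, 0, -12, 10], [0, 0, 0, 0, 0, -36, 10], [0, 0, 0, 0, 0, -38, 10], [0, 0, 0.4, 20, 24, 0, 10], [0, 0, 0.4, 20, 25, 0, 10], [0, 0, 0.4, 21, 24, 0, 10], [0, 0, 0.4, 20, 24, 0, 10], [0, 0, 0.4, 21, 24, 0, 10], [0, 0, 0.4, 21, 23, 0, 10], [0, 0, 0.4, 21, 24, 0, 10]]}}

```text
t: 11.75
eef_pos: [425.3, -47.7, 190.0]
tcp_rot: [-3.14, 0.001, -3.037]
ft_force: [0.5, 0.1, -1.2]
opening: 0.316
grip_force: 30.0
```

>>> {"op": "jog_arm", "data": {"motion": [[0, 0, 0, 0, 0, 0, 10], [0, 0, 0, 0, 0, 15, 10], [0, 0, 0, 0, 0, 15, 10], [0, 0, 0, 0, 0, 15, 10], [0, 0, 0, 0, 0, 10, 10], [0, 0, 0, 0, 0, 0, 10]]}}

```text
t: 12.5
eef_pos: [426.2, -48.5, 134.1]
tcp_rot: [-3.141, -0.0, -3.036]
ft_force: [-0.4, 1.0, -1.4]
opening: 0.317
grip_force: 30.0
```

```bash
python3 - <<'E'
from p import *
print(cur()[0],env.state()['tcp_rot'])
c=shot('side','s3.png');W=cloud(c)
for t in ['scanner_window','scanner_mid']: print(t,[(d['score'],d['location'],W[int(d['location'][1]),int(d['location'][0])].round(0)) for d in env.recognise('side',t)])
cv2.imwrite('pics/s3c.png',cv2.resize(c['color'][150:290,230:400,::-1],(680,560)))
plan([(down(.10),[426,-48,96])],10,vmax=20)
E
```

```text
[426.22204439 -48.48385241 134.06742208] [-3.14058994e+00 -4.52334248e-04 -3.03637046e+00]
scanner_window [(0.92, [338.0, 217.8], array([472., -29.,  84.]))]
scanner_mid [(0.75, [338.9, 214.1], array([473., -35.,  88.]))]
end [426.3 -48.4  95.8] [-0.1  0.1 -0.1]
[[0,0,0.2,0,0,19,10],[0,0,0.2,0,0,20,10]]
```

View pics/s3c.png

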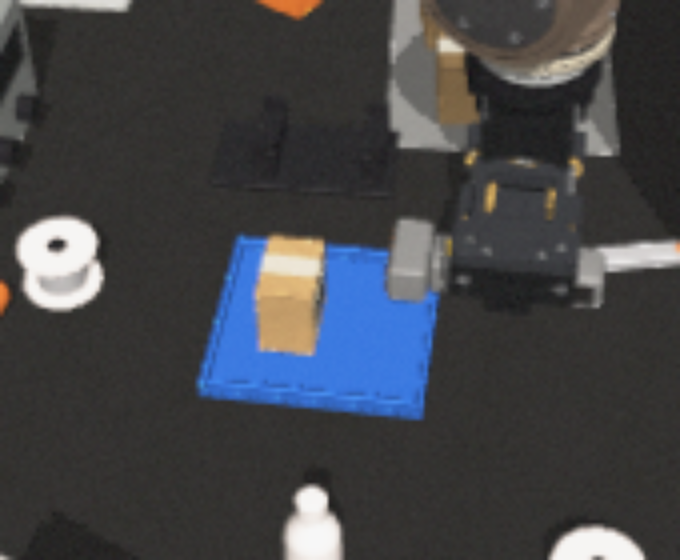

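The scanner is held level (head at crop 412,260), pointing at the carton (290,300). Lowering and holding.

>>> {"op": "jog_arm", "data": {"motion": [[0, 0, 0, 0, 0, 19, 10], [0, 0, 0, 0, 0, 19, 10], [0, 0, 0, 0, 0, 0, 10], [0, 0, 0, 0, 0, 0, 10], [0, 0, 0, 0, 0, 0, 10], [0, 0, 0, 0, 0, 0, 10], [0, 0, 0, 0, 0, 0, 10], [0, 0, 0, 0, 0, 0, 10], [0, 0, 0, 0, 0, 0, 10], [0, 0, 0, 0, 0, 0, 10]]}}

```text
t: 13.9
eef_pos: [426.0, -48.2, 96.4]
tcp_rot: [-3.14, 0.0, -3.036]
ft_force: [-0.1, 0.8, -2.1]
opening: 0.313
grip_force: 30.0
```

```bash
python3 - <<'E'
from p import *
print(cur()[0],env.state()['tcp_rot'],env.state()['qvel'].round(4))
c=shot('side');W=cloud(c)
m=(W[...,0]>460)&(W[...,0]<540)&(W[...,1]>-90)&(W[...,1]<0)&(W[...,2]>21)
P=W[m];print(m.sum(),P.min(0),P.max(0))
q=P[P[:,2]>P[:,2].max()-4];print('head top',q.min(0),q.max(0),cv2.minAreaRect(q[:,:2].astype(np.float32)))
E
```

```text
[425.97110389 -48.23673458  96.35672632] [-3.14041462e+00  1.38352379e-04 -3.03614084e+00] [ 0.0017  0.0018 -0.0009 -0.0017  0.0003  0.0012]
307 [460.00290885 -83.84836972  23.38227492] [ 5.01743973e+02 -9.51739075e-02  3.29686606e+02]
head top [472.54265629  -1.26790285 326.36465181] [ 4.74641533e+02 -4.17784499e-01  3.29686606e+02] ((473.59210205078125, -0.8428436517715454), (2.264505624771118, 0.0), 157.95033264160156)
```

>>> {"op": "jog_arm", "data": {"motion": [[0, 0, 0, 0, 0, 0, 10], [0, 0, 0, 0, 0, 0, 10], [0, 0, 0, 0, 0, 0, 10], [0, 0, 0, 0, 0, 0, 10], [0, 0, 0, 0, 0, 0, 10], [0, 0, 0, 0, 0, 0, 10]]}}

```text
t: 14.7
eef_pos: [426.0, -48.2, 96.4]
tcp_rot: [-3.14, 0.0, -3.036]
ft_force: [-0.4, 0.2, -1.1]
opening: 0.309
grip_force: 30.0
```

>>> {"op": "jog_arm", "data": {"motion": [[0, 0, 0, 0, 0, -30, 10], [0, 0, 0, 0, 0, -32, 10], [0, 0, 0, 0, 0, -32, 10], [0, 0, -0.4, -20, -24, 0, 10], [0, 0, -0.4, -20, -25, 0, 10], [0, 0, -0.4, -21, -24, 0, 10], [0, 0, -0.4, -20, -24, 0, 10], [0, 0, -0.4, -21, -24, 0, 10], [0, 0, -0.4, -21, -23, 0, 10], [0, 0, -0.4, -20, -24, 0, 10]]}}

```text
t: 15.95
eef_pos: [589.5, -197.3, 190.4]
tcp_rot: [-3.141, -0.0, -2.987]
ft_force: [0.4, -1.7, -2.6]
opening: 0.312
grip_force: 30.0
```

```bash
python3 - <<'E'
from p import *
print(env.state()['opening'])
plan([(down(.155),[591,-195.2,150]),(down(.155),[591,-195.2,112])],10,vmax=20)
E
```

```text
0.3122860877083793
end [ 591.1 -195.1  150.4] [-0. -0. -0.]
end [ 591.1 -195.1  112.4] [-0. -0. -0.]
[[0,0,0,-1,1,13,10],[0,0,0,0,0,14,10],[0,0,0,-1,1,13,10],[0,0,0,0,0,19,10],[0,0,0,0,0,19,10]]
```

>>> {"op": "jog_arm", "data": {"motion": [[0, 0, 0, -1, 1, 13, 10], [0, 0, 0, 0, 0, 14, 10], [0, 0, 0, 0, 0, 13, 10], [0, 0, 0, 0, 0, 16, 10], [0, 0, 0, 0, 0, 16, 10], [0, 0, 0, 0, 0, 0, 10], [0, 0, 0, 0, 0, 0, 10]]}}

```text
t: 16.82
eef_pos: [590.0, -195.8, 118.8]
tcp_rot: [-3.14, 0.0, -2.987]
ft_force: [0.2, 0.5, -1.7]
opening: 0.316
grip_force: 30.0
```

```bash
python3 - <<'E'
from p import *
print(cur()[0]); plan([(down(.155),[591,-195.2,103.5])],10,vmax=30)
E
```

```text
[ 589.95193632 -195.76894301  118.79698999]
end [ 591.  -195.2  103.5] [ 0.  0. -0.]
[[-0.1,0,0,-1.1,0.4,15.3,10]]
```

>>> {"op": "jog_arm", "data": {"motion": [[0, 0, 0, -1, 0.5, 5, 10], [0, 0, 0, 0, 0, 5, 10], [0, 0, 0, 0, 0, 4.5, 10], [0, 0, 0, 0, 0, 0, 10], [0, 0, 0, 0, 0, 0.5, 10], [0, 0, 0, 0, 0, 0, 10]]}}

```text
t: 17.58
eef_pos: [590.7, -195.1, 103.7]
tcp_rot: [-3.14, 0.0, -2.987]
ft_force: [-1.3, 0.3, -0.5]
opening: 0.314
grip_force: 30.0
```

>>> {"op": "jog_arm", "data": {"motion": [[0, 0, 0, 0, 0, 0, 80], [0, 0, 0, 0, 0, 0, 80], [0, 0, 0, 0, 0, 0, 80], [0, 0, 0, 0, 0, 0, 80], [0, 0, 0, 0, 0, 0, 80], [0, 0, 0, 0, 0, -15, 80], [0, 0, 0, 0, 0, -35, 80], [0, 0, 0, 0, 0, -40, 80], [0, 0, 0, 0, 0, -40, 80]]}}

```text
t: 18.7
eef_pos: [590.5, -194.8, 236.0]
tcp_rot: [-3.14, 0.001, -2.987]
ft_force: [-0.2, 0.2, 0.2]
opening: 0.839
grip_force: 0.0
```

```bash
python3 - <<'E'
from p import *
c=shot('top');W=cloud(c);np.save('topW.npy',W);np.save('topC.npy',c['color'])
from fit import fit; fit(W,c['color'])
plan([(down(.155),[530,-310,260])],80,vmax=35)
E
```

```text
tray ((545.0816650390625, -35.92317199707031), (144.88711547851562, 133.33287048339844), 6.360747337341309) [549.40773539 -24.51059337   5.57838498]
N 197 ((535.0391845703125, -365.8041076660156), (36.16505813598633, 50.31092834472656), 19.499536514282227) [ 534.25977954 -364.45818723   58.46372948]
N 201 ((460.81011962890625, -379.65673828125), (36.15922164916992, 51.07659149169922), 19.608619689941406) [ 459.99422297 -377.82677992   58.62034707]
N 162 ((434.85943603515625, -296.8424987792969), (46.093021392822266, 33.76390838623047), 88.81118774414062) [ 436.31604559 -298.03441368   58.70309027]
mat ((486.262939453125, -344.01788330078125), (171.7572021484375, 160.6414794921875), 11.492207527160645) [ 481.32242832 -351.54641346    3.71215576]
scanner ((662.922119140625, -175.43887329101562), (0.0, 0.0), 0.0) [ 662.92209982 -175.43887593   60.15138953]
old ((459.40643310546875, 282.19818115234375), (22.478744506835938, 52.8749885559082), 23.349166870117188) 62
 plane [-1.05425192e+00  1.08845521e-01  5.28209284e+02]
bed ((573.644775390625, 275.70513916015625), (73.91929626464844, 147.95323181152344), 88.88086700439453) 1306
 plane [ 3.40746491e-01  1.98605675e-02 -1.25566102e+02]
end [ 529.7 -310.2  260.3] [ 0.1 -0.  -0. ]
[[-0.1,0.1,0,20,-26,-5,80],[-0.1,0.1,0,19,-26,-4,80],[-0.1,0.1,0,20,-26,-5,80],[-0.1,0.1,0,20,-26,-5,80]]
```

```bash
python3 - <<'E'
from p import *
W=np.load('topW.npy');C=np.load('topC.npy')
for v in range(225,275,4): print(v,W[v,192].round(0),C[v,192])
cv2.imwrite('pics/t3c.png',cv2.resize(C[130:310,150:450,::-1],(800,480),interpolation=cv2.INTER_CUBIC))
E
```

```text
225 [492. 285.  43.] [255 255 255]
229 [480. 286.  40.] [255 255 255]
233 [467. 282.  53.] [113  82  38]
237 [431.  74. 719.] [54 45 36]
241 [426.  71. 728.] [52 43 37]
245 [421.  68. 736.] [62 50 42]
249 [416.  67. 740.] [74 62 50]
253 [411.  66. 743.] [85 71 58]
257 [406.  64. 749.] [93 76 60]
261 [401.  63. 750.] [100  84  67]
265 [397.  63. 752.] [108  89  71]
269 [392.  62. 754.] [113  92  75]
273 [387.  61. 758.] [119  98  78]
```

View pics/t3c.png

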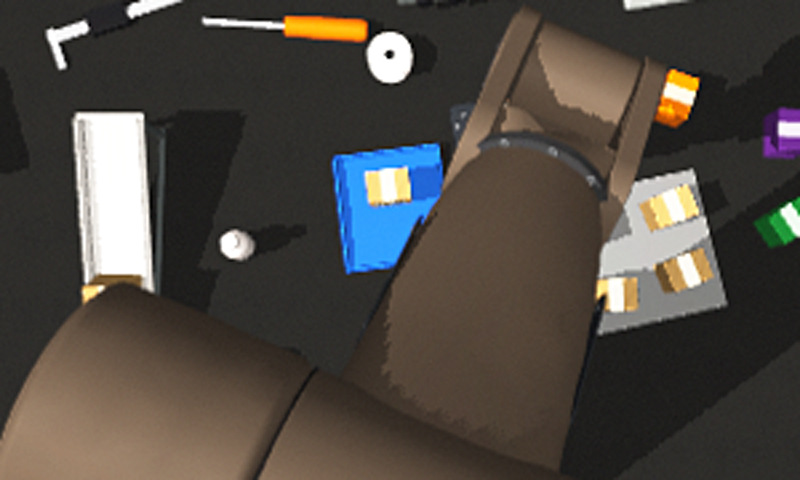

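The arm hides the old cartons in this view, nothing more. O1 stands in the tray and the scanner is back in the cradle. Next I go over the mat.

>>> {"op": "jog_arm", "data": {"motion": [[0, 0, 0, 20, -26, -5, 80], [0, 0, 0, 19, -26, -4, 80], [0, 0, 0, 20, -26, -5, 80], [0, 0, 0, 20, -26, -5, 80], [0, 0, 0, 0, 0, 0, 80]]}}

```text
t: 19.38
eef_pos: [527.8, -311.3, 253.9]
tcp_rot: [-3.139, 0.001, -2.99]
ft_force: [-0.1, -0.3, -0.6]
opening: 0.837
grip_force: 0.0
```

```bash
cat > n.py <<'E'
from p import *
def cartons(W,z0=50,z1=66,x0=380,x1=620,y0=-480,y1=-230):
    m=(W[...,2]>z0)&(W[...,2]<z1)&(W[...,0]>x0)&(W[...,0]<x1)&(W[...,1]>y0)&(W[...,1]<y1)
    n,l,s,c=cv2.connectedComponentsWithStats(m.astype(np.uint8))
    for i in range(1,n):
        if s[i,4]<80: continue
        r=cv2.minAreaRect(W[l==i][:,:2].astype(np.float32)); a=r[2]; sz=r[1]
        if sz[0]>sz[1]: a-=90
        print('c',s[i,4],np.round(r[0],1),np.round(sz,1),'yaw',round(np.radians(a),3),'z',np.median(W[l==i][:,2]).round(1))
E
python3 - <<'E'
from n import *
print(cur()[0])
c=shot('wrist','w4.png');cartons(cloud(c),52)
E
```

```text
[ 527.77356624 -311.34414864  253.89072564]
c 2012 [ 435.  -295.2] [36.5 50. ] yaw 0.014 z 57.7
c 1944 [ 461.7 -380.4] [36.3 50.2] yaw 0.349 z 57.6
c 1502 [ 506.9 -249.9] [36.6 48.4] yaw 0.236 z 57.6
c 1610 [ 536.2 -366.7] [36.7 50.1] yaw 0.352 z 57.6
```

View pics/w4.png

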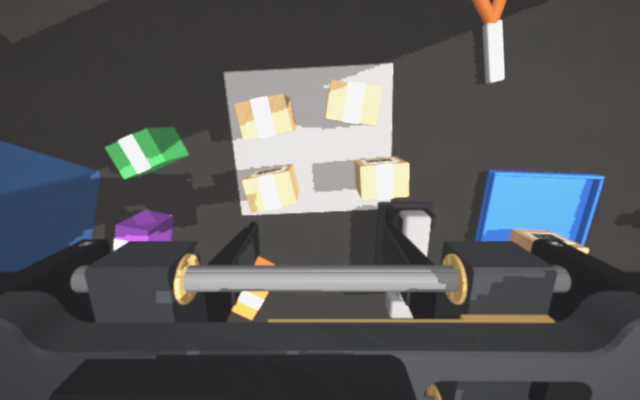

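One carton got knocked to (507,-250) but is still upright. The wrist picture shows all four on the mat at (265,115), (354,102), (270,188) and (382,178), with the decoys off the mat. Starting with the carton at (435,-295).

```bash
cat >> n.py <<'E'
def pick(x,y,yaw,op=70,start=None):
    # above, down
    return plan([(down(yaw),[x,y,160]),(down(yaw),[x,y,99.5])],op,start,vmax=32)
def carry(x,y,yaw,bx,start=None):
    s=(np.array([x,y,99.5]),down(yaw)) if start is None else start
    return plan([(down(yaw),[x,y,215]),(down(yaw/2),[510,-60,235]),(bedtool(),bed(bx,0,98+75))],30,s,vmax=40)
E
python3 - <<'E'
from n import *
pick(435,-295.2,.014); carry(435,-295.2,.014,98)
E
```

```text
end [ 435.4 -295.3  160.4] [-0.1  0.1 -0.1]
end [ 435.5 -295.4   99.4] [-0.1  0.1 -0.1]
[[0,0,1.6,18,6,19,70],[0,0,1.6,18,5,18,70],[0,0,1.6,18,5,19,70],[0,0,1.6,19,4,19,70],[0,0,1.6,18,4,18,70],[0,0,0,0,0,30,70],[0,0,0,0,0,31,70]]
end [ 435.  -295.2  214.5] [0. 0. 0.]
end [509.9 -59.5 234.5] [ 0.   0.  -0.3]
end [439.2 278.9 209.7] [ 0.3 -0.   0.4]
[[0,0,0,0,0,-38,30],[0,0,0,0,0,-39,30],[0,0,0,0,0,-38,30],[0,0,0.1,-11,33,-3,30],[0,0,0.1,-11,34,-3,30],[0,0,0.1,-11,33,-3,30],[0,0,0.1,-11,34,-3,30],[0,0,0.1,-11,33,-3,30],[0,0,0.1,-11,34,-3,30],[0,0,0.1,-11,34,-2,30]]
[[0,-2.1,0.1,8,38,3,30],[0,-2.1,0.1,8,37,2,30],[0,-2.1,0.1,8,38,3,30],[0,-2.1,0.1,8,37,1,30],[0,-2.1,0.1,8,38,2,30],[0,-2.1,0.1,9,37,1,30],[0,-2.1,0.1,8,38,1,30],[0,-2.1,0.1,9,37,1,30],[0,-2.1,0.1,9,38,0,30]]
```

>>> {"op": "jog_arm", "data": {"motion": [[0, 0, 1.6, 18, 6, 19, 70], [0, 0, 1.6, 18, 5, 18, 70], [0, 0, 1.6, 18, 5, 19, 70], [0, 0, 1.6, 19, 4, 19, 70], [0, 0, 1.6, 18, 4, 18, 70], [0, 0, 0, 0, 0, 0, 70], [0, 0, 0, 0, 0, 30, 70], [0, 0, 0, 0, 0, 31, 70], [0, 0, 0, 0, 0, 0, 70]]}}

```text
t: 20.55
eef_pos: [436.3, -294.6, 98.0]
tcp_rot: [3.141, -0.001, -3.126]
ft_force: [-0.1, 0.3, 0.1]
opening: 0.733
grip_force: 0.0
```

>>> {"op": "jog_arm", "data": {"motion": [[0, 0, 0, 0, 0, 0, 30], [0, 0, 0, 0, 0, 0, 30], [0, 0, 0, 0, 0, 0, 30], [0, 0, 0, 0, 0, 0, 30], [0, 0, 0, 0, 0, 0, 30], [0, 0, 0, 0, 0, 0, 30]]}}

```text
t: 21.3
eef_pos: [436.0, -295.2, 99.8]
tcp_rot: [-3.139, 0.002, -3.127]
ft_force: [0.4, 1.2, 7.6]
opening: 0.523
grip_force: 30.0
```

>>> {"op": "jog_arm", "data": {"motion": [[0, 0, 0, 0, 0, -20, 30], [0, 0, 0, 0, 0, -39, 30], [0, 0, 0, 0, 0, -50, 30], [0, 0, 0, -11, 33, -3, 30], [0, 0, 0, -11, 34, -3, 30], [0, 0, 0, -11, 33, -3, 30], [0, 0, 0, -11, 34, -3, 30], [0, 0, 0, -11, 33, -3, 30], [0, 0, 0, -11, 34, -3, 30], [0, 0, 0, -11, 34, -2, 30]]}}

```text
t: 22.55
eef_pos: [509.3, -57.6, 228.0]
tcp_rot: [-3.14, 0.001, -3.127]
ft_force: [0.3, -0.6, -1.0]
opening: 0.525
grip_force: 30.0
```

>>> {"op": "jog_arm", "data": {"motion": [[0, -2.1, 0.1, 8, 38, 3, 30], [0, -2.1, 0.1, 8, 37, 2, 30], [0, -2.1, 0.1, 8, 38, 3, 30], [0, -2.1, 0.1, 8, 37, 1, 30], [0, -2.1, 0.1, 8, 38, 2, 30], [0, -2.1, 0.1, 9, 37, 1, 30], [0, -2.1, 0.1, 8, 38, 1, 30], [0, -2.1, 0.1, 9, 37, 1, 30], [0, -2.1, 0.1, 9, 38, 0, 30], [0, 0, 0, 0, 0, 0, 30]]}}

```text
t: 23.8
eef_pos: [433.2, 280.5, 202.3]
tcp_rot: [3.14, 0.331, -3.14]
ft_force: [0.4, -0.1, -1.5]
opening: 0.525
grip_force: 30.0
```

```bash
cat >> n.py <<'E'
def rem(bx):
    p,R=cur(); T=bedtool(); print(env.state()['opening'],'bedpos',bedR().inv().apply(p-bed(0)).round(1),'rot',(R.inv()*T).as_rotvec(degrees=True).round(1)); plan([(T,bed(bx,0,98+15)),(T,bed(bx,0,98))],30,vmax=25)
E
python3 - <<'E'
from n import *
rem(98)
c=shot('wrist','w5.png');W=cloud(c);B=bedR().inv().apply((W-bed(0)).reshape(-1,3)).reshape(W.shape);np.savez('w5',B=B,C=c['color'])
E
```

```text
0.5251247700385195 bedpos [ 89.8   1.6 168.3] rot [0.5 0.  1.2]
end [458.6 278.3 152.9] [-0.1  0.   0. ]
end [463.6 278.2 138.4] [0. 0. 0.]
[[0.2,0,0.4,-3,-1,18,30],[0.2,0,0.4,-2,0,19,30],[0.2,0,0.4,-3,-1,18,30],[-0.1,0,0,-0.1,0,15.3,30]]
```

View pics/w5.png

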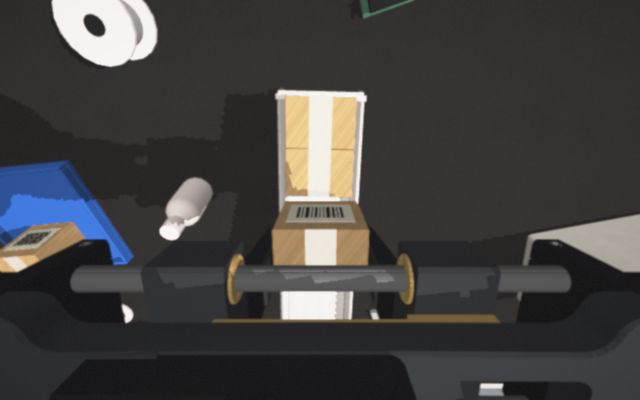

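O2 and O3 sit at the stop (rows 95–200). The held carton (320,230) is squarely aligned, label forward. Lowering.

>>> {"op": "jog_arm", "data": {"motion": [[0.2, 0, 0.4, -3, -1, 18, 30], [0.2, 0, 0.4, -3, -1, 19, 30], [0.2, 0, 0.4, -3, 0, 18, 30], [0, 0, 0, 0, 0, 5, 30], [0, 0, 0, 0, 0, 5, 30], [0, 0, 0, 0, 0, 5, 30], [0, 0, 0, 0, 0, 0, 30], [0, 0, 0, 0, 0, 0, 30]]}}

```text
t: 24.85
eef_pos: [465.2, 276.3, 139.1]
tcp_rot: [-3.14, 0.33, 3.118]
ft_force: [0.0, -0.0, -1.4]
opening: 0.521
grip_force: 30.0
```

```bash
python3 - <<'E'
from n import *
rem(98)
E
```

```text
0.5208012088640753 bedpos [99.8 -1.8 98.1] rot [-0.1  0.  -0.1]
end [458.8 278.3 152.6] [-0.  0. -0.]
end [463.6 278.2 138.4] [-0.  0. -0.]
[[-0.1,0,-0.1,1.8,1.8,-14.9,30],[0,0,0,0,0,15,30]]
```

>>> {"op": "jog_arm", "data": {"motion": [[0, 0, 0, 0, 2, 0.5, 30], [0, 0, 0, 0, 0, 0, 30], [0, 0, 0, 0, 0, 0, 75], [0, 0, 0, 0, 0, 0, 75], [0, 0, 0, 0, 0, 0, 75], [0, 0, 0, 0, 0, 0, 75], [0, 0, 0, 0, 0, -20, 75], [0, 0, 0, 0, 0, -35, 75], [0, 0, 0, 0, 0, -40, 75], [0, 0, 0, 0, 0, 0, 75]]}}

```text
t: 26.1
eef_pos: [434.6, 279.6, 230.6]
tcp_rot: [3.141, 0.334, 3.118]
ft_force: [0.1, -0.5, 0.4]
opening: 0.789
grip_force: 0.0
```

```bash
cat >> n.py <<'E'
def lane(name):
    c=shot('wrist',name);W=cloud(c);B=bedR().inv().apply((W-bed(0)).reshape(-1,3)).reshape(W.shape)
    m=(B[...,2]>47)&(B[...,2]<62)&(abs(B[...,1])<35)&(B[...,0]>-10)&(B[...,0]<250)
    P=B[m]; 
    for x in range(0,250,12):
        q=P[abs(P[:,0]-x)<6]
        if len(q)>8: print(x,len(q),'y',q[:,1].min().round(1),q[:,1].max().round(1),'z',np.median(q[:,2]).round(1))
    print('xmax',P[:,0].max())
def ret(x,y,yaw,op=70):
    return plan([(down(yaw/2),[500,-20,215]),(down(yaw),[x,y,160]),(down(yaw),[x,y,99.5])],op,vmax=40)
E
python3 - <<'E'
from n import *
print(bedR().inv().apply(cur()[0]-bed(0)));lane('w6.png'); ret(461.7,-380.4,.35,75)
E
```

```text
[100.3975442    0.75847332 194.57508191]
0 454 y -25.5 24.0 z 54.4
12 1081 y -25.0 24.4 z 54.4
24 1010 y -25.5 24.5 z 54.5
36 926 y -25.0 24.3 z 54.5
48 921 y -25.4 24.3 z 54.5
60 897 y -25.6 24.0 z 54.4
72 833 y -25.3 24.2 z 54.4
84 815 y -25.6 23.8 z 54.4
96 771 y -26.1 24.1 z 54.4
108 414 y -25.3 23.3 z 54.4
xmax 108.79451350063827
end [499.8 -19.8 215.3] [-0.3 -0.3 -0.1]
end [ 461.8 -380.2  160.5] [-0.2 -0.3 -0.2]
end [ 461.6 -380.5   99.5] [-0.  -0.1  0. ]
[[-0.2,2.4,-1.4,-8,-37,5,75],[-0.2,2.4,-1.4,-7,-38,4,75],[-0.2,2.4,-1.4,-7,-37,4,75],[-0.2,2.4,-1.4,-5,-38,3,75],[-0.2,2.4,-1.4,-5,-38,3,75],[-0.2,2.4,-1.4,-4,-38,3,75],[-0.2,2.4,-1.4,-4,-38,2,75],[-0.2,2.4,-1.4,-2,-38,2,75],[0,0,-1,10,-35,6,75],[0,0,-1,10,-35,5,75]]
[[0,0,-1,12,-34,6,75],[0,0,-1,11,-34,6,75],[0,0,-1,13,-34,6,75],[0,0,-1,13,-34,5,75],[0,0,-1,13,-34,6,75],[0,0,-1,14,-33,6,75],[0,0,-1,15,-33,6,75],[0,0,-1,15,-33,5,75],[-0.1,-0.1,-0.1,0,0,30,75],[-0.1,-0.1,-0.1,0,0,31,75]]
```

>>> {"op": "jog_arm", "data": {"motion": [[-0.2, 2.4, -1.4, -8, -37, 5, 75], [-0.2, 2.4, -1.4, -7, -38, 4, 75], [-0.2, 2.4, -1.4, -7, -37, 4, 75], [-0.2, 2.4, -1.4, -5, -38, 3, 75], [-0.2, 2.4, -1.4, -5, -38, 3, 75], [-0.2, 2.4, -1.4, -4, -38, 3, 75], [-0.2, 2.4, -1.4, -4, -38, 2, 75], [-0.2, 2.4, -1.4, -2, -38, 2, 75], [0, 0, -1, 10, -35, 6, 75], [0, 0, -1, 10, -35, 5, 75]]}}

```text
t: 27.4
eef_pos: [492.2, -94.0, 202.4]
tcp_rot: [-3.137, -0.009, -2.934]
ft_force: [-0.2, -0.3, -0.2]
opening: 0.789
grip_force: 0.0
```

>>> {"op": "jog_arm", "data": {"motion": [[0, 0, -1, 12, -34, 6, 75], [0, 0, -1, 11, -34, 6, 75], [0, 0, -1, 13, -34, 6, 75], [0, 0, -1, 13, -34, 5, 75], [0, 0, -1, 13, -34, 6, 75], [0, 0, -1, 14, -33, 6, 75], [0, 0, -1, 15, -33, 6, 75], [0, 0, -1, 15, -33, 5, 75], [0, 0, 0, 0, 0, 0, 75]]}}

```text
t: 28.52
eef_pos: [463.1, -379.7, 157.9]
tcp_rot: [-3.135, -0.016, -2.803]
ft_force: [0.3, 0.3, 0.4]
opening: 0.792
grip_force: 0.0
```

```bash
python3 - <<'E'
from n import *
print(cur()[0]); cartons(cloud(shot('wrist')),52); pick(461.7,-380.4,.35,75); carry(461.7,-380.4,.35,134)
E
```

```text
[ 463.11702722 -379.70662057  157.94382869]
c 3323 [ 461.4 -380.6] [36.6 50.1] yaw 0.342 z 57.6
c 1701 [ 528.9 -369.6] [22.9 49.6] yaw 0.346 z 57.5
end [ 461.6 -380.4  160. ] [-0. -0.  0.]
end [ 461.7 -380.4   99. ] [-0. -0.  0.]
[[-0.3,-0.9,-0.6,2.2,-1.4,-1.7,75],[0,0,0,0,0,30,75],[0,0,0,0,0,31,75]]
end [ 461.7 -380.4  215.5] [0. 0. 0.]
end [510.2 -60.1 235.5] [0.  0.  0.1]
end [473.7 277.5 220.9] [ 0.   0.  -0.5]
[[0,0,0,0,0,-39,30],[0,0,0,0,0,-38,30],[0,0,0,0,0,-39,30],[0,0,1.1,-17,32,-2,30],[0,0,1.1,-17,32,-2,30],[0,0,1.1,-16,32,-2,30],[0,0,1.1,-15,32,-3,30],[0,0,1.1,-15,33,-2,30],[0,0,1.1,-14,33,-2,30],[0,0,1.1,-14,34,-2,30]]
[[0,0,1.1,-13,33,-2,30],[0,0,1.1,-12,34,-3,30],[0.2,-2.1,1.3,-3,38,2,30],[0.2,-2.1,1.3,-1,37,1,30],[0.2,-2.1,1.3,-1,38,2,30],[0.2,-2.1,1.3,0,38,1,30],[0.2,-2.1,1.3,1,38,1,30],[0.2,-2.1,1.3,2,38,1,30],[0.2,-2.1,1.3,3,37,1,30],[0.2,-2.1,1.3,4,38,0,30]]
[[0.2,-2.1,1.3,4,37,1,30]]
```

>>> {"op": "jog_arm", "data": {"motion": [[-0.3, -0.9, -0.6, 2, -1.5, 0, 75], [0, 0, 0, 0, 0, 0, 75], [0, 0, 0, 0, 0, 30, 75], [0, 0, 0, 0, 0, 29, 75], [0, 0, 0, 0, 0, 0, 75], [0, 0, 0, 0, 0, 0, 30], [0, 0, 0, 0, 0, 0, 30], [0, 0, 0, 0, 0, 0, 30], [0, 0, 0, 0, 0, 0, 30], [0, 0, 0, 0, 0, 0, 30]]}}

```text
t: 29.82
eef_pos: [466.6, -376.3, 101.8]
tcp_rot: [-3.132, -0.01, -2.798]
ft_force: [-0.8, 0.9, 7.4]
opening: 0.526
grip_force: 30.0
```

>>> {"op": "jog_arm", "data": {"motion": [[0, 0, 0, 0, 0, 0, 30], [0, 0, 0, 0, 0, 0, 30]]}}

```text
t: 30.08
eef_pos: [466.6, -376.3, 101.8]
tcp_rot: [-3.132, -0.01, -2.798]
ft_force: [-0.4, 0.1, 6.4]
opening: 0.529
grip_force: 30.0
```

```bash
python3 - <<'E'
from n import *
s=env.state();print(s['joints'].round(3),s['ft_force'],s['moment'],s['tau'].round(1),s['qvel'].round(3),cur()[0])
carry(0,0,0.35,134,start=cur()) if 0 else None
W=cloud(shot('side','s7.png'))
E
```

```text
[-0.785  0.697  1.783 -0.021  0.658 -2.682] [-0.40700536  0.05046692  6.41641315] [0.38936524 0.10733721 0.01973131] [ -0.4 -60.9 -15.6  -0.2  -0.4   0. ] [ 0.002 -0.001 -0.     0.     0.001 -0.   ] [ 466.61808845 -376.27487204  101.82289703]
```

>>> {"op": "jog_arm", "data": {"motion": [[0, 0, 0, 0, 0, -10, 30], [0, 0, 0, 0, 0, -10, 30], [0, 0, 0, 0, 0, 0, 30], [0, 0, 0, 0, 0, 0, 30]]}}

```text
t: 30.62
eef_pos: [466.5, -375.9, 121.0]
tcp_rot: [-3.133, -0.01, -2.798]
ft_force: [-0.3, -0.5, -1.4]
opening: 0.523
grip_force: 30.0
```

```bash
python3 - <<'E'
from n import *
p,R=cur()
carry(466.5,-375.9,.345,140,start=(p,R))
E
```

```text
end [ 466.  -375.6  215. ] [ 0.1  0.  -0.1]
end [509.6 -60.2 234.6] [ 0.1 -0.   0.2]
end [479.  277.9 222.7] [0.2 0.  0.3]
[[-0.2,-0.2,0,0,0,-31,30],[-0.2,-0.2,0,1,0,-32,30],[-0.2,-0.2,0,0,0,-31,30],[0,0,1.2,-18,35,-2,30],[0,0,1.2,-18,36,-3,30],[0,0,1.2,-17,36,-2,30],[0,0,1.2,-16,36,-3,30],[0,0,1.2,-16,37,-2,30],[0,0,1.2,-14,37,-3,30],[0,0,1.2,-14,38,-2,30]]
[[0,0,1.2,-13,37,-2,30],[0.2,-2.1,1.2,-3,38,1,30],[0.2,-2.1,1.2,-3,37,2,30],[0.2,-2.1,1.2,-1,38,1,30],[0.2,-2.1,1.2,-1,38,1,30],[0.2,-2.1,1.2,0,37,1,30],[0.2,-2.1,1.2,1,38,1,30],[0.2,-2.1,1.2,2,38,1,30],[0.2,-2.1,1.2,2,37,0,30],[0.2,-2.1,1.2,4,38,1,30]]
```

>>> {"op": "jog_arm", "data": {"motion": [[-0.2, -0.2, 0, 0, 0, -31, 30], [-0.2, -0.2, 0, 1, 0, -32, 30], [-0.2, -0.2, 0, 0, 0, -31, 30], [0, 0, 1.2, -18, 35, -2, 30], [0, 0, 1.2, -18, 36, -3, 30], [0, 0, 1.2, -17, 36, -2, 30], [0, 0, 1.2, -16, 36, -3, 30], [0, 0, 1.2, -16, 37, -2, 30], [0, 0, 1.2, -14, 37, -3, 30], [0, 0, 1.2, -14, 38, -2, 30]]}}

```text
t: 31.88
eef_pos: [508.3, -95.2, 230.7]
tcp_rot: [-3.14, -0.006, -2.951]
ft_force: [-0.3, -0.1, -0.6]
opening: 0.525
grip_force: 30.0
```

>>> {"op": "jog_arm", "data": {"motion": [[0, 0, 1.2, -13, 37, -2, 30], [0.2, -2.1, 1.2, -3, 38, 1, 30], [0.2, -2.1, 1.2, -3, 37, 2, 30], [0.2, -2.1, 1.2, -1, 38, 1, 30], [0.2, -2.1, 1.2, -1, 38, 1, 30], [0.2, -2.1, 1.2, 0, 37, 1, 30], [0.2, -2.1, 1.2, 1, 38, 1, 30], [0.2, -2.1, 1.2, 2, 38, 1, 30], [0.2, -2.1, 1.2, 2, 37, 0, 30], [0.2, -2.1, 1.2, 4, 38, 1, 30]]}}

```text
t: 33.12
eef_pos: [484.9, 281.7, 219.0]
tcp_rot: [-3.139, 0.326, 3.122]
ft_force: [0.5, -0.9, -1.3]
opening: 0.527
grip_force: 30.0
```

>>> {"op": "jog_arm", "data": {"motion": [[0, 0, 0, 0, 0, 0, 30], [0, 0, 0, 0, 0, 0, 30]]}}

```text
t: 33.38
eef_pos: [485.0, 280.2, 219.0]
tcp_rot: [-3.138, 0.324, 3.124]
ft_force: [1.2, -0.0, -0.9]
opening: 0.524
grip_force: 30.0
```

```bash
python3 - <<'E'
from n import *
rem(140)
c=shot('wrist','w8.png');W=cloud(c);B=bedR().inv().apply((W-bed(0)).reshape(-1,3)).reshape(W.shape);np.savez('w8',B=B,C=c['color'])
tb=bedR().inv().apply(cur()[0]-bed(0))
# held carton front face lower part/top points
m=(abs(B[...,1])<40)&(B[...,2]>tb[2]-69-24)&(B[...,2]<tb[2]-40)&(B[...,0]>tb[0]-45)&(B[...,0]<tb[0]+10)
P=B[m]-tb;print('front x',np.percentile(P[:,0],[1,5,50]),'y',P[:,1].min(),P[:,1].max(),'z',P[:,2].min(),np.percentile(P[:,2],[50,99]))
for lo in range(-90,-42,8):
    q=P[abs(P[:,2]-lo)<4]
    if len(q)>10: print(lo,len(q),np.percentile(q[:,0],5).round(1),q[:,1].min().round(1),q[:,1].max().round(1))
E
```

```text
0.5241605191402121 bedpos [144.2   2.4 167.3] rot [-0.2 -0.3  0.2]
end [498.5 277.9 166.5] [ 0.1 -0.  -0.1]
end [503.4 277.4 152.1] [ 0. -0. -0.]
[[-0.1,-0.1,0.1,1,-1,18,30],[-0.1,-0.1,0.1,2,-1,18,30],[-0.1,-0.1,0.1,1,0,18,30],[0.1,0,-0.1,0,-0.4,15.3,30]]
front x [-24.62100651 -24.35700572 -16.248104  ] y -34.873281493312106 32.49427378085813 z -92.98397452051788 [-44.92983321 -41.42253349]
-90 168 -24.1 -25.8 23.3
-82 239 -24.5 -25.8 23.3
-74 285 -24.7 -25.8 23.3
-66 374 -24.7 -32.7 30.3
-58 531 -24.5 -33.6 31.4
-50 645 -24.2 -34.3 31.9
```

View pics/w8.png

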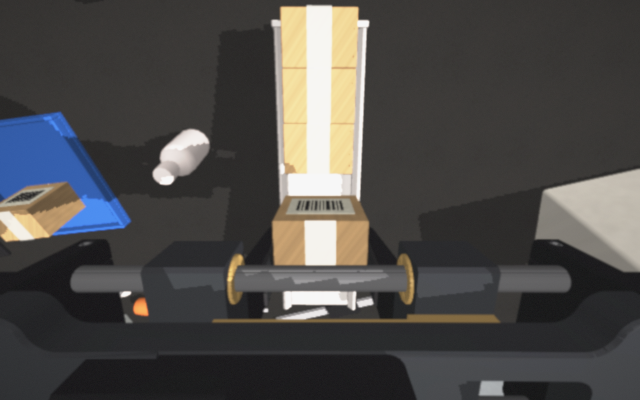

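Held carton square (front face 24 mm ahead of the TCP, as expected), and the three behind the stop are flush. Lowering.

>>> {"op": "jog_arm", "data": {"motion": [[-0.1, -0.2, 0.1, 1, -1, 18, 30], [-0.1, -0.1, 0.1, 2, -1, 18, 30], [0, 0, 0, 1, 0, 16, 30], [0, 0, 0, 0, 0, 5, 30], [0, 0, 0, 0, 0, 5, 30], [0, 0, 0, 0, 0, 4, 30], [0, 0, 0, 0, 0, 0, 30], [0, 0, 0, 0, 0, 0, 30]]}}

```text
t: 34.42
eef_pos: [502.7, 278.2, 155.8]
tcp_rot: [3.14, 0.331, 3.119]
ft_force: [0.3, 0.7, -1.2]
opening: 0.524
grip_force: 30.0
```

```bash
python3 - <<'E'
from n import *
rem(140)
E
```

```text
0.5237933896011703 bedpos [140.5   0.8 101.7] rot [ 0.1  0.1 -0.1]
end [498.5 277.5 166.3] [-0. -0.  0.]
end [503.4 277.4 152.1] [-0. -0.  0.]
[[0.1,0.1,-0.1,0.5,-0.8,-11.3,30],[0,0,0,0,0,15,30]]
```

>>> {"op": "jog_arm", "data": {"motion": [[0, 0, 0, 0, -0.8, 2, 30], [0, 0, 0, 0, 0, 0, 30], [0, 0, 0, 0, 0, 0, 75], [0, 0, 0, 0, 0, 0, 75], [0, 0, 0, 0, 0, 0, 75], [0, 0, 0, 0, 0, 0, 75], [0, 0, 0, 0, 0, -20, 75], [0, 0, 0, 0, 0, -35, 75], [0, 0, 0, 0, 0, -30, 75], [0, 0, 0, 0, 0, 0, 75]]}}

```text
t: 35.67
eef_pos: [475.4, 278.2, 237.0]
tcp_rot: [3.138, 0.335, 3.119]
ft_force: [0.4, 0.3, -1.0]
opening: 0.792
grip_force: 0.0
```

```bash
python3 - <<'E'
from n import *
print(bedR().inv().apply(cur()[0]-bed(0)));lane('w9.png'); ret(506.9,-249.9,.236,75)
E
```

```text
[141.05221844   0.22901149 187.42630561]
0 630 y -25.4 24.1 z 54.4
12 1316 y -25.2 24.4 z 54.4
24 1251 y -25.5 24.2 z 54.5
36 1188 y -25.3 24.3 z 54.4
48 1154 y -25.6 24.0 z 54.5
60 1045 y -25.3 24.4 z 54.5
72 1030 y -25.7 24.0 z 54.4
84 1014 y -26.2 23.6 z 54.4
96 943 y -25.7 24.0 z 54.5
108 922 y -26.1 23.5 z 54.4
120 866 y -26.2 24.0 z 54.5
132 842 y -25.8 23.9 z 54.5
144 434 y -26.2 23.4 z 54.4
xmax 144.89089703117943
end [499.6 -19.6 215. ] [-0.4 -0.2 -0. ]
end [ 506.6 -249.9  159.5] [ 0.3 -0.2 -0.2]
end [ 506.4 -249.7   99.5] [0.1 0.  0. ]
[[-0.1,2.4,-1,-3,-37,4,75],[-0.1,2.4,-1,-2,-37,3,75],[-0.1,2.4,-1,-2,-38,3,75],[-0.1,2.4,-1,-1,-37,3,75],[-0.1,2.4,-1,-1,-37,3,75],[-0.1,2.4,-1,0,-38,3,75],[-0.1,2.4,-1,0,-37,3,75],[-0.1,2.4,-1,1,-37,3,75],[-0.1,0,-1.1,3,-38,9,75],[-0.1,0,-1.1,4,-38,10,75]]
[[-0.1,0,-1.1,5,-38,9,75],[-0.1,0,-1.1,6,-38,9,75],[-0.1,0,-1.1,6,-38,9,75],[-0.1,0,-1.1,7,-38,10,75],[0.1,-0.1,-0.1,0,0,30,75],[0.1,-0.1,-0.1,0,0,30,75]]
```

>>> {"op": "jog_arm", "data": {"motion": [[-0.1, 2.4, -1, -3, -37, 4, 75], [-0.1, 2.4, -1, -2, -37, 3, 75], [-0.1, 2.4, -1, -2, -38, 3, 75], [-0.1, 2.4, -1, -1, -37, 3, 75], [-0.1, 2.4, -1, -1, -37, 3, 75], [-0.1, 2.4, -1, 0, -38, 3, 75], [-0.1, 2.4, -1, 0, -37, 3, 75], [-0.1, 2.4, -1, 1, -37, 3, 75], [-0.1, 0, -1.1, 3, -38, 9, 75], [-0.1, 0, -1.1, 4, -38, 10, 75]]}}

```text
t: 36.98
eef_pos: [502.1, -97.6, 194.4]
tcp_rot: [-3.139, -0.006, -2.985]
ft_force: [0.1, 1.0, -0.0]
opening: 0.786
grip_force: 0.0
```

>>> {"op": "jog_arm", "data": {"motion": [[-0.1, 0, -1.1, 5, -38, 9, 75], [-0.1, 0, -1.1, 6, -38, 9, 75], [-0.1, 0, -1.1, 6, -38, 9, 75], [-0.1, 0, -1.1, 7, -38, 10, 75], [0, 0, 0, 0, 0, 0, 75], [0, 0, 0, 0, 0, 0, 75]]}}

```text
t: 37.72
eef_pos: [506.0, -249.6, 158.1]
tcp_rot: [3.137, -0.006, -2.91]
ft_force: [-0.2, 0.4, 0.1]
opening: 0.789
grip_force: 0.0
```

```bash
python3 - <<'E'
from n import *
print(cur()[0],env.state()['joints'][5]); cartons(cloud(shot('wrist')),52,y1=-200); s=pick(506.9,-249.9,.236,75); carry(506.9,-249.9,.236,170)
E
```

```text
[ 506.03384063 -249.64157418  158.06100483] -2.376420999183221
c 2757 [ 533.5 -367.6] [31.5 51.8] yaw 0.334 z 57.5
c 3284 [ 506.4 -249. ] [36.2 50.3] yaw 0.224 z 57.6
c 573 [ 565.9 -206.9] [30.1 17.5] yaw -1.437 z 57.3
end [ 506.9 -249.9  160. ] [-0. -0.  0.]
end [ 506.8 -249.9  100. ] [-0. -0.  0.]
[[0.3,-0.3,-0.2,-0.5,-0.7,-1.6,75],[0,0,0,0,0,30,75],[0,0,0,0,0,30,75]]
end [ 506.9 -249.9  214.5] [0. 0. 0.]
end [509.6 -59.9 234.5] [ 0.   0.  -0.2]
end [508.  277.6 232.4] [ 0.3 -0.  -0.5]
[[0,0,0,0,0,-38,30],[0,0,0,0,0,-39,30],[0,0,0,0,0,-38,30],[0,0,1.4,-9,37,-4,30],[0,0,1.4,-9,37,-4,30],[0,0,1.4,-8,37,-4,30],[0,0,1.4,-7,37,-4,30],[0,0,1.4,-5,38,-4,30],[0.1,-2.1,0.9,-4,37,0,30],[0.1,-2.1,0.9,-3,38,0,30]]
[[0.1,-2.1,0.9,-3,37,1,30],[0.1,-2.1,0.9,-2,37,0,30],[0.1,-2.1,0.9,-2,38,1,30],[0.1,-2.1,0.9,-1,37,0,30],[0.1,-2.1,0.9,-1,38,0,30],[0.1,-2.1,0.9,1,37,0,30],[0.1,-2.1,0.9,0,38,1,30]]
```

>>> {"op": "jog_arm", "data": {"motion": [[0.3, -0.3, 0, -0.5, 0.5, 0, 75], [0, 0, 0, 0, 0, 30, 75], [0, 0, 0, 0, 0, 28.5, 75], [0, 0, 0, 0, 0, 0, 75], [0, 0, 0, 0, 0, 0, 30], [0, 0, 0, 0, 0, 0, 30], [0, 0, 0, 0, 0, 0, 30], [0, 0, 0, 0, 0, 0, 30], [0, 0, 0, 0, 0, 0, 30], [0, 0, 0, 0, 0, 0, 30]]}}

```text
t: 39.02
eef_pos: [506.9, -249.7, 100.9]
tcp_rot: [-3.14, 0.001, -2.909]
ft_force: [-0.8, 1.4, 6.2]
opening: 0.522
grip_force: 30.0
```

>>> {"op": "jog_arm", "data": {"motion": [[0, 0, 0, 0, 0, -18, 30], [0, 0, 0, 0, 0, -39, 30], [0, 0, 0, 0, 0, -45, 30], [0, 0, 0, 0, 0, -13, 30], [0, 0, 1.4, -9, 37, -4, 30], [0, 0, 1.4, -9, 37, -4, 30], [0, 0, 1.4, -8, 37, -4, 30], [0, 0, 1.4, -7, 37, -4, 30], [0, 0, 1.4, -5, 38, -4, 30]]}}

```text
t: 40.15
eef_pos: [509.8, -58.3, 234.1]
tcp_rot: [-3.141, -0.001, -3.032]
ft_force: [0.3, 0.2, -0.7]
opening: 0.522
grip_force: 30.0
```

>>> {"op": "jog_arm", "data": {"motion": [[0.1, -2.1, 0.9, -4, 37, 0, 30], [0.1, -2.1, 0.9, -3, 38, 0, 30], [0.1, -2.1, 0.9, -3, 37, 1, 30], [0.1, -2.1, 0.9, -2, 37, 0, 30], [0.1, -2.1, 0.9, -2, 38, 1, 30], [0.1, -2.1, 0.9, -1, 37, 0, 30], [0.1, -2.1, 0.9, -1, 38, 0, 30], [0.1, -2.1, 0.9, 1, 37, 0, 30], [0.1, -2.1, 0.9, 0, 38, 1, 30], [0, 0, 0, 0, 0, 0, 30]]}}

```text
t: 41.4
eef_pos: [508.8, 280.0, 231.0]
tcp_rot: [3.135, 0.329, 3.112]
ft_force: [-0.1, -0.8, -1.3]
opening: 0.522
grip_force: 30.0
```

```bash
cat >> n.py <<'E'
def held(name,bx):
    rem(bx)
    c=shot('wrist',name);W=cloud(c);B=bedR().inv().apply((W-bed(0)).reshape(-1,3)).reshape(W.shape)
    tb=bedR().inv().apply(cur()[0]-bed(0)); P=B-tb
    m=(abs(P[...,1])<40)&(P[...,2]>-95)&(P[...,2]<-40)&(P[...,0]>-45)&(P[...,0]<10); P=P[m]
    for lo in range(-90,-42,8):
        q=P[abs(P[:,2]-lo)<4]
        if len(q)>10: print(lo,len(q),np.percentile(q[:,0],5).round(1),q[:,1].min().round(1),q[:,1].max().round(1))
    q=P[(P[:,2]>-60)&(abs(P[:,1])<23)&(P[:,0]>-25)]
    print('top z',np.percentile(q[q[:,0]>-10][:,2],50) if (q[:,0]>-10).any() else None)
E
python3 - <<'E'
from n import *
held('w10.png',170)
E
```

```text
0.5221217893285137 bedpos [170.7   2.7 171. ] rot [ 0.2 -0.1 -0.5]
end [526.5 276.7 175.8] [-0.1 -0.1  0.1]
end [531.8 276.8 161.8] [-0.  0.  0.]
[[0.1,0,-0.2,0,-1,19,30],[0.1,0,-0.2,0,-1,20,30],[0.1,0,-0.2,1,-1,19,30],[-0.1,-0.1,0.1,-0.4,0.3,15,30]]
-90 215 -18.9 -24.3 25.0
-82 268 -19.2 -24.3 24.9
-74 341 -19.3 -29.0 29.4
-66 422 -19.2 -31.3 31.8
-58 578 -19.0 -32.3 32.7
-50 645 -18.7 -33.1 33.8
top z -43.597739368605204
```

>>> {"op": "jog_arm", "data": {"motion": [[0.1, 0, -0.2, 0, -1, 19, 30], [0.1, 0, -0.2, 0, -1, 20, 30], [0.1, 0, -0.1, 0, 0, 18, 30], [0, 0, 0, 0, 0, 5, 30], [0, 0, 0, 0, 0, 5, 30], [0, 0, 0, 0, 0, 4, 30], [0, 0, 0, 0, 0, 0, 30], [0, 0, 0, 0, 0, 0, 30]]}}

```text
t: 42.45
eef_pos: [532.5, 275.7, 165.4]
tcp_rot: [-3.14, 0.331, 3.118]
ft_force: [0.1, -0.0, 0.2]
opening: 0.53
grip_force: 30.0
```

```bash
python3 - <<'E'
from n import *
rem(171)
E
```

```text
0.5298288781130589 bedpos [171.9  -1.1 101.1] rot [-0.1  0.  -0.1]
end [527.8 276.9 176.4] [-0.  0. -0.]
end [532.7 276.8 162.2] [-0.  0. -0.]
[[-0.1,0,-0.1,0.9,1.1,-11.9,30],[0,0,0,0,0,15,30]]
```

>>> {"op": "jog_arm", "data": {"motion": [[0, 0, 0, 0, 1, 1, 30], [0, 0, 0, 0, 0, 0, 30], [0, 0, 0, 0, 0, 0, 75], [0, 0, 0, 0, 0, 0, 75], [0, 0, 0, 0, 0, 0, 75], [0, 0, 0, 0, 0, 0, 75], [0, 0, 0, 0, 0, -20, 75], [0, 0, 0, 0, 0, -35, 75], [0, 0, 0, 0, 0, -30, 75], [0, 0, 0, 0, 0, 0, 75]]}}

```text
t: 43.7
eef_pos: [505.1, 277.8, 247.6]
tcp_rot: [3.141, 0.334, 3.118]
ft_force: [0.2, 0.5, 0.6]
opening: 0.79
grip_force: 0.0
```

```bash
python3 - <<'E'
from n import *
print(bedR().inv().apply(cur()[0]-bed(0)));lane('w11.png'); plan([(down(.15),[500,-20,215]),(down(.345),[536,-367,165])],75,vmax=40)
E
```

```text
[172.55482304   0.42920543 187.85158938]
24 1212 y -25.5 24.4 z 54.3
36 1340 y -25.3 24.1 z 54.3
48 1281 y -25.6 24.4 z 54.4
60 1231 y -25.5 24.1 z 54.5
72 1143 y -25.6 24.2 z 54.4
84 1122 y -26.1 23.9 z 54.4
96 1060 y -25.8 23.7 z 54.5
108 1005 y -26.2 23.9 z 54.4
120 998 y -25.8 23.6 z 54.4
132 938 y -26.1 23.8 z 54.5
144 867 y -26.5 23.4 z 54.4
156 866 y -26.0 23.6 z 54.5
168 819 y -26.4 23.1 z 54.4
180 412 y -26.5 23.2 z 54.4
xmax 180.72914119741097
end [499.6 -19.6 214.6] [-0.  -0.2 -0.3]
end [ 535.7 -367.4  164.7] [ 0.  -0.2  0.2]
[[-0.2,2.4,-1.2,1,-37,4,75],[-0.2,2.4,-1.2,2,-37,3,75],[-0.2,2.4,-1.2,2,-38,4,75],[-0.2,2.4,-1.2,3,-37,4,75],[-0.2,2.4,-1.2,3,-37,3,75],[-0.2,2.4,-1.2,5,-37,4,75],[-0.2,2.4,-1.2,4,-37,4,75],[-0.2,2.4,-1.2,6,-36,4,75],[0,0,-1.3,2,-39,6,75],[0,0,-1.3,2,-39,5,75]]
[[0,0,-1.3,3,-38,6,75],[0,0,-1.3,5,-39,5,75],[0,0,-1.3,5,-38,6,75],[0,0,-1.3,6,-39,5,75],[0,0,-1.3,6,-38,6,75],[0,0,-1.3,8,-38,5,75],[0,0,-1.3,9,-38,6,75]]
```

Five in the lane, flush and centred. Going for the last one.

>>> {"op": "jog_arm", "data": {"motion": [[-0.2, 2.4, -1.2, 1, -37, 4, 75], [-0.2, 2.4, -1.2, 2, -37, 3, 75], [-0.2, 2.4, -1.2, 2, -38, 4, 75], [-0.2, 2.4, -1.2, 3, -37, 4, 75], [-0.2, 2.4, -1.2, 3, -37, 3, 75], [-0.2, 2.4, -1.2, 5, -37, 4, 75], [-0.2, 2.4, -1.2, 4, -37, 4, 75], [-0.2, 2.4, -1.2, 6, -36, 4, 75], [0, 0, -1.3, 2, -39, 6, 75], [0, 0, -1.3, 2, -39, 5, 75]]}}

```text
t: 45.0
eef_pos: [507.6, -98.8, 201.5]
tcp_rot: [3.142, -0.007, -2.951]
ft_force: [-0.3, 0.6, -0.9]
opening: 0.788
grip_force: 0.0
```

>>> {"op": "jog_arm", "data": {"motion": [[0, 0, -1.3, 3, -38, 6, 75], [0, 0, -1.3, 5, -39, 5, 75], [0, 0, -1.3, 5, -38, 6, 75], [0, 0, -1.3, 6, -39, 5, 75], [0, 0, -1.3, 6, -38, 6, 75], [0, 0, -1.3, 8, -38, 5, 75], [0, 0, -1.3, 9, -38, 6, 75], [0, 0, 0, 0, 0, 0, 75], [0, 0, 0, 0, 0, 0, 75]]}}

```text
t: 46.12
eef_pos: [535.1, -367.2, 162.9]
tcp_rot: [3.14, -0.007, -2.793]
ft_force: [-0.8, 0.7, 0.8]
opening: 0.79
grip_force: 0.0
```

```bash
python3 - <<'E'
from n import *
print(cur()[0],env.state()['joints'][5]); cartons(cloud(shot('wrist')),52); s=pick(536.2,-366.9,.345,75); carry(536.2,-366.9,.345,206)
E
```

```text
[ 535.07090608 -367.17484203  162.93148999] -2.616373289962914
c 3163 [ 536.3 -366.8] [37.1 49.9] yaw 0.353 z 57.6
end [ 536.2 -366.9  160. ] [-0.  0.  0.]
end [ 536.2 -367.    99. ] [-0.  0.  0.]
[[0.1,-0.4,0.2,-0.8,-0.4,3.3,75],[0,0,0,0,0,30,75],[0,0,0,0,0,31,75]]
end [ 536.2 -366.9  214.5] [0. 0. 0.]
end [510.  -60.3 235.5] [0.  0.  0.3]
end [541.5 276.2 244.1] [ 0.   0.  -0.4]
[[0,0,0,0,0,-38,30],[0,0,0,0,0,-39,30],[0,0,0,0,0,-38,30],[0,0,1.2,-10,37,-3,30],[0,0,1.2,-9,38,-2,30],[0,0,1.2,-8,37,-3,30],[0,0,1.2,-8,38,-2,30],[0,0,1.2,-7,38,-3,30],[0,0,1.2,-6,38,-2,30],[0,0,1.2,-5,38,-3,30]]
[[0,0,1.2,-4,38,-3,30],[0.2,-2.1,1.3,-10,36,-1,30],[0.2,-2.1,1.3,-9,37,-1,30],[0.2,-2.1,1.3,-9,36,0,30],[0.2,-2.1,1.3,-7,37,-1,30],[0.2,-2.1,1.3,-7,37,0,30],[0.2,-2.1,1.3,-6,37,0,30],[0.2,-2.1,1.3,-5,38,0,30],[0.2,-2.1,1.3,-5,37,0,30],[0.2,-2.1,1.3,-3,37,0,30]]
```

>>> {"op": "jog_arm", "data": {"motion": [[0.1, -0.4, 0, -1, 0, 3, 75], [0, 0, 0, 0, 0, 30, 75], [0, 0, 0, 0, 0, 30, 75], [0, 0, 0, 0, 0, 0, 75], [0, 0, 0, 0, 0, 0, 30], [0, 0, 0, 0, 0, 0, 30], [0, 0, 0, 0, 0, 0, 30], [0, 0, 0, 0, 0, 0, 30], [0, 0, 0, 0, 0, 0, 30], [0, 0, 0, 0, 0, 0, 30]]}}

```text
t: 47.42
eef_pos: [536.7, -367.5, 101.7]
tcp_rot: [-3.139, 0.001, -2.793]
ft_force: [-1.2, 1.1, 6.4]
opening: 0.523
grip_force: 30.0
```

>>> {"op": "jog_arm", "data": {"motion": [[0, 0, 0, 0, 0, -18, 30], [0, 0, 0, 0, 0, -39, 30], [0, 0, 0, 0, 0, -45, 30], [0, 0, 0, 0, 0, -13, 30], [0, 0, 1.2, -10, 37, -3, 30], [0, 0, 1.2, -9, 38, -2, 30], [0, 0, 1.2, -8, 37, -3, 30], [0, 0, 1.2, -8, 38, -2, 30], [0, 0, 1.2, -7, 38, -3, 30], [0, 0, 1.2, -6, 38, -2, 30]]}}

```text
t: 48.68
eef_pos: [515.7, -135.8, 230.4]
tcp_rot: [-3.14, 0.001, -2.919]
ft_force: [0.9, -0.2, -0.5]
opening: 0.521
grip_force: 30.0
```

>>> {"op": "jog_arm", "data": {"motion": [[0, 0, 1.2, -5, 38, -3, 30], [0, 0, 1.2, -4, 38, -3, 30], [0.2, -2.1, 1.3, -10, 36, -1, 30], [0.2, -2.1, 1.3, -9, 37, -1, 30], [0.2, -2.1, 1.3, -9, 36, 0, 30], [0.2, -2.1, 1.3, -7, 37, -1, 30], [0.2, -2.1, 1.3, -7, 37, 0, 30], [0.2, -2.1, 1.3, -6, 37, 0, 30], [0.2, -2.1, 1.3, -5, 38, 0, 30], [0.2, -2.1, 1.3, -5, 37, 0, 30]]}}

```text
t: 49.92
eef_pos: [535.9, 240.1, 243.7]
tcp_rot: [-3.139, 0.296, 3.14]
ft_force: [0.8, -1.0, -0.3]
opening: 0.524
grip_force: 30.0
```

>>> {"op": "jog_arm", "data": {"motion": [[0.2, -2.1, 1.3, -3, 37, 0, 30], [0, 0, 0, 0, 0, 0, 30], [0, 0, 0, 0, 0, 0, 30]]}}

```text
t: 50.3
eef_pos: [538.7, 275.4, 244.4]
tcp_rot: [3.141, 0.331, 3.118]
ft_force: [-0.0, -0.7, -1.2]
opening: 0.524
grip_force: 30.0
```

```bash
python3 - <<'E'
from n import *
held('w12.png',206)
E
```

```text
0.5244350469536327 bedpos [203.4  -1.2 173.8] rot [-0.   0.  -0.2]
end [561.4 276.  187.6] [-0.   0.   0.1]
end [565.8 276.1 173.5] [-0.  0.  0.]
[[0,0,-0.1,-1,0,20,30],[0,0,-0.1,-1,1,21,30],[0,0,-0.1,-1,0,20,30],[0,0,0.1,0.4,0.2,14.8,30]]
-90 220 -18.8 -25.5 23.8
-82 259 -19.1 -25.4 27.5
-74 344 -19.2 -30.1 28.5
-66 420 -19.2 -32.5 30.6
-58 579 -19.1 -33.4 31.6
-50 674 -18.7 -34.3 32.6
top z -44.41723735902943
```

>>> {"op": "jog_arm", "data": {"motion": [[0, 0, -0.1, -1, 0, 20, 30], [0, 0, 0, -1, 1, 21, 30], [0, 0, 0, -1, 0, 19, 30], [0, 0, 0, 0, 0, 5, 30], [0, 0, 0, 0, 0, 4, 30], [0, 0, 0, 0, 0, 3, 30], [0, 0, 0, 0, 0, 0, 30], [0, 0, 0, 0, 0, 0, 30]]}}

```text
t: 51.35
eef_pos: [565.4, 276.5, 178.0]
tcp_rot: [3.14, 0.333, 3.119]
ft_force: [-0.4, 0.4, 0.0]
opening: 0.525
grip_force: 30.0
```

```bash
python3 - <<'E'
from n import *
rem(206)
E
```

```text
0.5248509213669887 bedpos [207.1   0.4 102.4] rot [ 0.   0.2 -0.1]
end [561.  276.2 187.7] [ 0. -0. -0.]
end [565.8 276.1 173.5] [ 0. -0. -0.]
[[0,0.2,-0.1,1,-0.4,-10.6,30],[0,0,0,0,0,15,30]]
```

>>> {"op": "jog_arm", "data": {"motion": [[0, 0, 0, 0, 0, 2, 30], [0, 0, 0, 0, 0, 0.5, 30], [0, 0, 0, 0, 0, 0, 30], [0, 0, 0, 0, 0, 0, 75], [0, 0, 0, 0, 0, 0, 75], [0, 0, 0, 0, 0, 0, 75], [0, 0, 0, 0, 0, 0, 75], [0, 0, 0, 0, 0, -20, 75], [0, 0, 0, 0, 0, -35, 75], [0, 0, 0, 0, 0, -30, 75]]}}

```text
t: 52.6
eef_pos: [537.8, 277.0, 257.9]
tcp_rot: [3.14, 0.333, 3.119]
ft_force: [0.3, -0.6, -0.7]
opening: 0.787
grip_force: 0.0
```

>>> {"op": "jog_arm", "data": {"motion": [[0, 0, 0, 0, 0, -30, 75], [0, 0, 0, 20, -40, -30, 75], [0, 0, 0, 20, -40, -30, 75], [0, 0, 0, 20, -40, -20, 75], [0, 0, 0, 20, -40, 0, 75], [0, 0, 0, 0, 0, 0, 75]]}}

```text
t: 53.35
eef_pos: [421.7, 117.9, 334.5]
tcp_rot: [3.14, 0.333, 3.116]
ft_force: [1.3, 0.2, -0.4]
opening: 0.79
grip_force: 0.0
```

```bash
python3 - <<'E'
from n import *
print(cur()[0]);lane('w13.png')
for n in ['side','top']:
    c=shot(n,n+'9.png');W=cloud(c)
    m=(W[...,2]>45)&(W[...,2]<70)&(W[...,0]>500)&(W[...,0]<690)&(W[...,1]>-245)&(W[...,1]<-150);P=W[m]
    r=[]
    for x in range(548,625,8):
        q=P[abs(P[:,0]-x)<4]
        if len(q)>3:r.append((x,(q[:,1].min()+q[:,1].max())/2))
    r=np.array(r);print(n,len(P),'scanner',P.min(0) if len(P) else 0,P.max(0) if len(P) else 0,np.polyfit(r[:,0]-600,r[:,1],1) if len(r)>2 else 0)
    if n=='side': cv2.imwrite('pics/sfin.png',cv2.resize(c['color'][120:390,190:450,::-1],(578,600),interpolation=cv2.INTER_CUBIC))
E
```

```text
[421.737346   117.89290849 334.49628887]
0 297 y -26.3 24.8 z 54.2
12 537 y -26.4 24.3 z 54.2
24 554 y -26.5 23.9 z 54.5
36 512 y -26.5 24.2 z 54.5
48 505 y -26.4 24.2 z 54.5
60 500 y -26.2 23.6 z 54.5
72 496 y -26.7 23.7 z 54.4
84 449 y -26.7 23.4 z 54.4
96 466 y -27.1 23.2 z 54.5
108 451 y -26.6 23.2 z 54.5
120 411 y -26.7 23.6 z 54.4
132 422 y -26.6 23.4 z 54.3
144 403 y -27.0 22.9 z 54.4
156 400 y -26.9 22.8 z 54.3
168 381 y -27.2 23.7 z 54.4
180 374 y -27.1 23.8 z 54.5
192 358 y -26.4 24.0 z 54.5
204 158 y -26.3 22.9 z 54.3
216 44 y -26.5 -16.0 z 54.2
xmax 216.14376095453764
side 481 scanner [ 534.43930445 -217.86351776   45.14667183] [ 665.27623302 -157.8012677    63.27015086] [ 1.67738657e-01 -1.90802577e+02]
top 453 scanner [ 537.56707836 -216.75461328   45.28746332] [ 666.83266365 -162.78435806   64.69450045] [ 1.55418531e-01 -1.94183354e+02]
```

View pics/sfin.png

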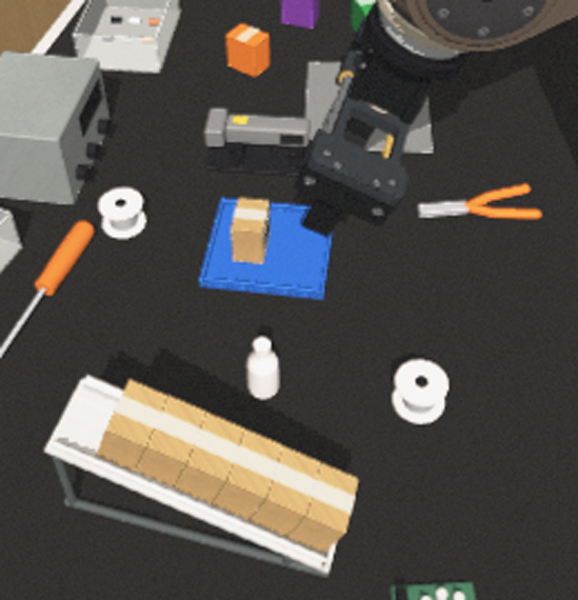

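The final view shows six cartons flush in the lane (crop 230,465), O1 upright in the tray (250,230), the scanner in its cradle (258,128), and the bystanders where they were. Handing in.

```bash
python3 -c "
from cell import env
print(env.job_done())"
```

```text
the job is handed in; nothing more can be done
None
```

The job is handed in, with no verdict returned: by the last camera views, the oldest carton stands in the tray, the scanner was held on its label for about two seconds and is back in its cradle, all four new cartons are in the lane behind the old two, and the spools and flux bottle stand where they were.

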